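# Scoop a level measure of three cells

## Task

With the scoop, and without touching the cells with the gripper, lift a heaped measure of cells out of the blue bin, then pass the scoop sideways under the yellow strike bar so that the bar pushes the excess off the heap back into the bin and just the level row of three is left. Tip these three into the white tray, leaving the other three in the bin, and lay the scoop flat with its tray on the blue mat again. Leave the mug and hard drive where they are.

Things in the scene. Friction and masses are not known exactly. Their poses are not given: they have to be found in the camera images.
- scoop_tray (a point): Orange plastic counting scoop with black handle, 210 mm long, 0.16 kg, loose. Point at the middle of its tray's underside; x to the nose, y left, z up (vertical when it lies flat). Floor 2.5 mm thick. Back wall: inner face x = -36 mm, 40 mm high. Side cheeks 10 mm high, x = -39 to 38, 84 mm apart inside, 90 outside. It fits three cells side by side along y (11 mm slack), no fourth.
- scoop_row (a point): Centre of the row of three cells when they lie in the scoop: z = 13.5 mm from scoop_tray, same axes. The row's tops are 11 mm above this point; cells heaped in the hollows on the row have their centres 15 to 19 mm above it and their tops 26 to 30 mm above it.
- scoop_nose (a point): Middle of the scoop's nose edge, x = 58, z = 0 mm from scoop_tray, same axes. From the thin open nose a lip rises back to a low ridge (20 mm behind, 1.5 mm above the tray floor) which keeps the row in when the scoop is level; cells roll out over it when the nose is tipped down more than about 35 degrees.
- scoop_handle (a point): Grasp point on the scoop's handle, at x = -98, z = 36 mm from scoop_tray, same axes. The handle is a straight black bar, 18 mm thick across y, 20 mm deep, 122 mm long, running back from the tray and rising 15 degrees towards its end; its flat sides can be pinched at any pitch. Grip firmly: the heaped scoop weighs up to 0.6 kg.
- bin: Fixed blue bin. Origin at table height; x away from the robot, y left, z up. Inside y = -55 to 55 mm. Grey floor falls 18 degrees away from the robot, from height 75 mm at the open near end (x = -105) to 13 mm at x = 85, then rises at 55 degrees to 100 mm at x = 146. Side walls 100 mm high, 6 mm thick. Six cells lie along y: four on the floor from the lowest line back, two on top of them.
- bar_edge (a point): Middle of the lower edge of the yellow strike bar, at bin x = 60, y = 58, z = 145 mm, axes as the bin's. The slot between the bin's +y side wall and this edge is 45 mm high.
- strike_bar: Yellow strike bar fixed to the bin; origin and axes are the bin's. A level plate 100 mm long along x, 8 mm thick, 30 mm high, straight over the bin's +y side wall (x = 24 to 124, y = 54 to 62, z = 145 to 175 mm). Its near end is free, its far end is carried by an upright post (12 mm square, x = 112 to 124, y = 58 to 70 mm).
- dish: Fixed white open tray, 140 x 140 mm outside, 35 mm high, walls and floor 5 mm thick; origin at the centre of its underside, z up.
- mat: Fixed blue mat 130 x 130 mm, 4 mm thick, under the scoop's tray at the start; origin at the centre of its underside. The scoop's handle sticks out over the table towards the robot.
- mug: White mug, 80 mm wide, 90 mm high, bystander; origin at the centre of its underside.
- drive: Dark metal hard drive with a pale patch lying flat, 147 x 102 x 26 mm, bystander; origin at the centre of its underside.
- cell0: Green rechargeable cell (cylinder) with a white band, 22 mm diameter, 70 mm long, about 65 g, loose; origin at its centre, y along its axis.
- cell1: Green rechargeable cell (cylinder) with a white band, 22 mm diameter, 70 mm long, about 65 g, loose; origin at its centre, y along its axis.
- cell2: Green rechargeable cell (cylinder) with a white band, 22 mm diameter, 70 mm long, about 65 g, loose; origin at its centre, y along its axis.
- cell3: Green rechargeable cell (cylinder) with a white band, 22 mm diameter, 70 mm long, about 65 g, loose; origin at its centre, y along its axis.
- cell4: Green rechargeable cell (cylinder) with a white band, 22 mm diameter, 70 mm long, about 65 g, loose; origin at its centre, y along its axis.
- cell5: Green rechargeable cell (cylinder) with a white band, 22 mm diameter, 70 mm long, about 65 g, loose; origin at its centre, y along its axis.

How it is judged:
By the outcome, as a careful person would: the job done as asked, in the order asked, and still so for the second after the job is handed in, with the robot touching nothing.
It also fails if it takes over 72 s, if anything falls off the work surface, if the arm or the gripper's body presses on something with over 40 N, if the wrist force passes 120 N, or if a joint passes its speed limit or range.

## Robot

A 6-joint arm with a two-finger parallel gripper is mounted at the origin on the work surface. World frame = base frame: x ahead of the robot, y to its left, z up, the work surface at z = 0. Lengths are in m, angles in rad, forces in N, time in s.
With the tool pointing down it reaches from about 0.325 to 0.9 m from the base axis. Payload 6.1 kg.
Tool frame: the origin (TCP) lies on the front face of the gripper's body, between the roots of the fingers; the fingertips stand 73 mm ahead of it and the grasp point (between the pads) lies 54 mm ahead of it; z points along the fingers, y is the line along which they close (so a half turn about z gives the same grasp; the last joint's range is limited). The gripper opens to 85 mm and grips with 20 to 120 N. Pads are 22 mm wide; open, the fingers measure 114 mm over their backs; the gripper's body (76 mm by 85 mm) begins 54 mm behind the grasp point. The pads swing forward as they close: fully open they stand 13 mm farther back than shut.
Start: joints at [-0.126, 0.22, 1.526, -0, 1.395, -0.126], TCP at [0.625, -0, 0.304] pointing down, gripper open.
Joint ranges: [-2.98, 2.98], [-0.91, 2.08], [0.09, 2.57], [-1.24, 4.39], [0.2, 2.65], [-2.68, 2.68]. Speed limits (rad/s): [2.57, 2.57, 3.01, 3.14, 3.14, 3.14].

## Interface

Orientations are given as a 3x3 rotation matrix whose columns are the frame's x, y, z axes.
In Python, from plant import robot gives the robot as it stands. The module is installed in compiled form; this text tells all that it offers.
- The arm moves only by the tool apply_moves, never from a script. Its argument "increments" is a list of rows, each an object with "linear": the shift along the tool's x, y, z in mm, a list of three; "twist": the turn, a rotation vector about the tool's x, y, z in rad, a list of three; "fingers": the opening, from 0 (shut) to 1 (fully open). A call has 1 to 12 rows; each row is the pose to reach, as a shift and turn from the pose commanded when the call began, along the tool's axes at that moment; what a row does not reach only later rows make up. A row lasts 1/12 s, in which the tool goes at most 41.7 mm and 7.16 degrees, less where a joint would pass 70% of its speed; a pose out of reach is approached as far as the arm can. A call with a gripper value outside its range is refused whole. The fingers move at their own pace and stop on an object; "squeeze" is the grip in N (left out, the last holds). Time passes only in rows, so rows that repeat a pose let the fingers close. It gives the time, the measured TCP pose, the force, the opening and the grip force at its end, in the units of the state.
- robot.get_state(): the state, without advancing time (a new reading comes with each control period).
- robot.snapshot(name): name is "scene" or "side" or "wrist"; returns (picture, depth): 480x640x3 uint8, red, green, blue; 480x640 float32, m along the optical axis (not along the pixel's ray), 0 where there is no reading.
- robot.camera_model(name): a dict with "camera_matrix" (3x3 intrinsics, pixels), "dist_coeffs" ([k1, k2, p1, p2, k3] as OpenCV has them; the pictures are not rectified), "extrinsics" (4x4, takes a point from world to camera coordinates). Camera axes: x right, y down, z forward; pixel columns grow to the right and rows downward; lengths in m; the calibration is good to about 2 mm. A picture is of the moment at which its call begins: read the wrist's pose just before it. camera_model takes no time and is no camera call; for the wrist camera it gives the pose at the moment of the call.
- robot.hand_in(): hands the job in; it is judged then, once.
The state is a dict: "time_s": time; "qpos": joint angles; "qd": joint speeds; "joint_torque": joint torques, N m; "tool_pos": TCP position; "tcp_rot": TCP orientation; "ft_force": force on the tool from outside, world axes, zero at the start; "moment": the same for the moment, N m; "finger_gap": finger opening in m; "grasp_force": force on a finger pad.
Only numpy, scipy, OpenCV 4.12 (cv2) and the standard library are available. Lean on these libraries where they do the work, as an engineer would, in place of code of your own. Each camera call takes 0.05 s, during which the arm holds its last target. There are 200 camera calls.

## Working session

There is one attempt and no reset: what is moved stays moved. The work goes in short steps, Python scripts to look and compute and a tool call to move; the robot and the scene stay as the last step left them, time stands still between calls to the robot, and variables do not carry over. Pictures are saved under pics/ and viewed, at most 10 in all, crops included, and the job is handed in when it is done.

Besides the shell and the picture viewer there is one more tool, called after "Request:" as name([rows], argument=value, ...), one row to a line, values as JSON. apply_moves: Moves the arm, as the interface text tells. Its arguments: {"type":"object","properties":{"increments":{"type":"array"},"squeeze":{"type":"number"}},"required":["increments"]}

```bash
mkdir -p pics; ls
python3 - <<'E'
from plant import robot
import cv2,numpy as np
s=robot.get_state();print(s['time_s'],s['tool_pos'],s['tcp_rot'],s['finger_gap'])
for n in("scene","side"):
    p,d=robot.snapshot(n);m=robot.camera_model(n)
    np.savez(f'{n}0.npz',p=p,d=d,K=m['camera_matrix'],D=m['dist_coeffs'],E=m['extrinsics'])
    cv2.imwrite(f'pics/{n}0.png',p[:,:,::-1]);print(n,np.round(m['camera_matrix'],1),np.round(m['dist_coeffs'],3),np.round(m['extrinsics'],3))
E
```

```text
pics
0.0 [6.24542520e-01 7.56824829e-05 3.02804909e-01] [[ 1.33519426e-05  9.99998183e-01 -1.90636609e-03]
 [ 9.99999965e-01 -1.28456662e-05  2.65583422e-04]
 [ 2.65558451e-04 -1.90636957e-03 -9.99998148e-01]] 0.08516370841708247
scene [[570.    0.  318. ]
 [  0.  570.  247.1]
 [  0.    0.    1. ]] [0.009 0.    0.    0.    0.   ] [[ 0.355  0.935 -0.02  -0.199]
 [ 0.621 -0.252 -0.742 -0.296]
 [-0.698  0.251 -0.67   1.892]
 [ 0.     0.     0.     1.   ]]
side [[578.3   0.  319.1]
 [  0.  578.3 239.7]
 [  0.    0.    1. ]] [0.049 0.    0.    0.    0.   ] [[ 0.858 -0.514  0.008 -0.534]
 [-0.389 -0.66  -0.642  0.315]
 [ 0.335  0.548 -0.767  1.644]
 [ 0.     0.     0.     1.   ]]
```

View pics/scene0.png

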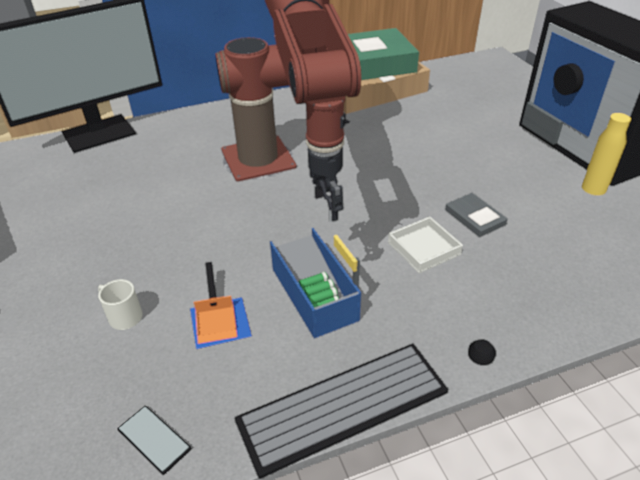

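View pics/side0.png

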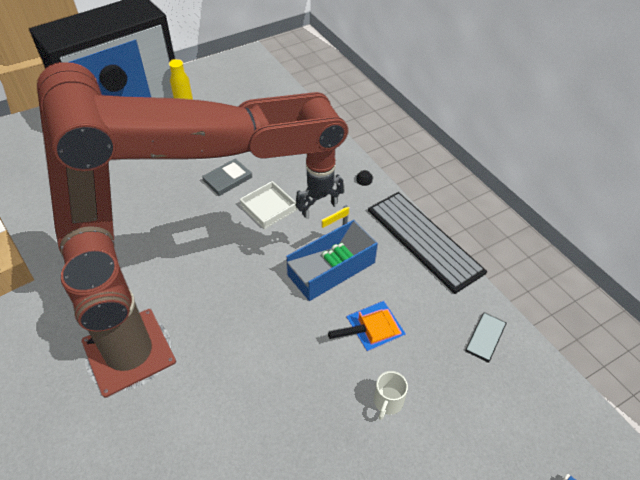

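The scene picture shows the scoop on its mat at (215,320) with the handle up to (210,265), the bin at (315,285) with green cells at (318,288), the yellow bar at (345,252) and the dish at (425,243). The side picture agrees: scoop at (380,325), bin at (335,260).

```bash
cat > h.py <<'E'
import numpy as np,cv2
def cloud(p,d,K,D,E):
    v,u=np.nonzero(d>0);uv=np.stack([u,v],1).astype(np.float64)
    n=cv2.undistortPoints(uv[:,None],K,D)[:,0]
    z=d[v,u].astype(float);c=np.c_[n*z[:,None],z]
    w=(c-E[:3,3])@E[:3,:3]
    hsv=cv2.cvtColor(p,cv2.COLOR_RGB2HSV)[v,u].astype(int)
    return uv,w,hsv
def mask(hsv,h0,h1,s0=100,v0=50):return (hsv[:,0]>=h0)&(hsv[:,0]<=h1)&(hsv[:,1]>=s0)&(hsv[:,2]>=v0)
def load(f):
    z=np.load(f);return cloud(z['p'],z['d'],z['K'],z['D'],z['E'])
def rect(P):
    r=cv2.minAreaRect((P[:,:2]*1000).astype(np.float32));return np.round(r[0],1),np.round(r[1],1),round(r[2],1)
E
python3 - <<'E'
from h import *
for n in("scene","side"):
    uv,w,h=load(n+'0.npz');print(n)
    roi=(w[:,0]>.3)&(w[:,0]<1.1)&(abs(w[:,1])<.6)&(w[:,2]<.25)
    g=roi&(h[:,1]<40)&(w[:,2]<.03);print(' table z',np.median(w[g&(h[:,2]<190),2]))
    B=mask(h,105,125,120,40)&roi
    for nm,m in dict(mat=B&(w[:,2]<.02)&(w[:,1]>.05)&(w[:,0]<.85),binrim=B&(w[:,2]>.09)&(w[:,2]<.11),bar=roi&mask(h,20,32,130,100)&(w[:,2]>.1),orange=roi&mask(h,5,18,150,120),green=roi&mask(h,45,80,100,40),
       black=roi&(h[:,2]<50)&(w[:,2]>.015)&(w[:,2]<.08)&(w[:,1]>.1)&(w[:,1]<.35)&(w[:,0]<.8),
       dish=roi&(h[:,1]<40)&(h[:,2]>150)&(w[:,2]>.025)&(w[:,2]<.045)&(w[:,1]<-.05),
       drive=roi&(w[:,2]>.018)&(w[:,2]<.04)&(w[:,1]<-.2),mug=roi&(w[:,2]>.08)&(w[:,1]>.2)).items():
        P=w[m]
        if len(P)<5: print(nm,len(P));continue
        print(' ',nm,len(P),rect(P),'z',np.round(np.percentile(P[:,2],[2,50,98]),4),'lo',P[:,:2].min(0).round(3),'hi',P[:,:2].max(0).round(3))
E
```

```text
scene
 table z -0.0009865924326766277
  mat 14 (array([590.4,  59. ]), array([188.7,   4.9]), 4.4) z [-0.0052  0.0006  0.0039] lo [0.496 0.051] hi [0.685 0.066]
  binrim 617 (array([648.5, -45.6]), array([261.3, 125.2]), 5.0) z [0.0904 0.097  0.1023] lo [ 0.513 -0.116] hi [0.781 0.026]
  bar 219 (array([696.6,  15.9]), array([98.9, 10.9]), 6.7) z [0.1503 0.1669 0.1763] lo [0.647 0.009] hi [0.746 0.026]
  orange 1447 (array([ 649.7, -295.5]), array([ 86.4, 109.7]), 81.0) z [0.0011 0.0064 0.0414] lo [ 0.596 -0.344] hi [ 0.705 -0.246]
  green 683 (array([675.1, -49.5]), array([77.8, 61.2]), 3.4) z [0.0324 0.0542 0.0652] lo [ 0.635 -0.08 ] hi [ 0.715 -0.017]
black 0
  dish 347 (array([ 770.3, -295.6]), array([484.8, 524.1]), 89.1) z [0.0251 0.036  0.0448] lo [ 0.505 -0.535] hi [ 1.034 -0.05 ]
  drive 3335 (array([ 755.2, -311. ]), array([615.3, 243.4]), 24.6) z [0.0182 0.0217 0.0382] lo [ 0.505 -0.535] hi [ 1.056 -0.2  ]
mug 0
side
 table z 0.001967694040490176
mat 1
  binrim 481 (array([640.6, -43.3]), array([253.2, 132.1]), 3.8) z [0.0904 0.0985 0.1068] lo [ 0.511 -0.117] hi [0.77 0.03]
  bar 220 (array([687.1,  19.7]), array([99.9, 17.9]), 6.8) z [0.146  0.1672 0.1824] lo [0.638 0.007] hi [0.737 0.034]
  orange 580 (array([ 648.8, -295.8]), array([94.8, 97.4]), 80.9) z [0.0017 0.0101 0.0464] lo [ 0.593 -0.343] hi [ 0.704 -0.243]
  green 332 (array([664.7, -43.9]), array([55.4, 78. ]), 90.0) z [0.0448 0.0577 0.0707] lo [ 0.626 -0.072] hi [ 0.704 -0.016]
black 0
  dish 616 (array([ 757.1, -293.1]), array([558.8, 478.7]), 0.8) z [0.0251 0.0274 0.0424] lo [ 0.481 -0.536] hi [ 1.036 -0.051]
  drive 1427 (array([ 762.7, -365.5]), array([579.3, 314.7]), 2.8) z [0.0182 0.0235 0.0387] lo [ 0.481 -0.536] hi [ 1.049 -0.2  ]
mug 0
```

Run:
```python
from h import *
for n in("scene","side"):
    uv,w,h=load(n+'0.npz');print(n)
    roi=(w[:,0]>.35)&(w[:,0]<1.0)&(abs(w[:,1])<.6)&(w[:,2]<.25)
    B=mask(h,100,128,100,40)&roi
    R=(w[:,1]<-.15)&(w[:,1]>-.42)&(w[:,0]>.42)&(w[:,0]<.75)
    for nm,m in dict(mat=B&R&(w[:,2]<.02),orange=roi&mask(h,5,18,150,120),wall=roi&mask(h,5,18,150,100)&(w[:,2]>.025),
       black=R&(h[:,2]<60)&(w[:,2]>.015)&(w[:,2]<.08)&(w[:,0]<.63),
       dish=roi&(h[:,1]<50)&(h[:,2]>150)&(w[:,2]>.022)&(w[:,2]<.05)&(w[:,1]>.05)&(w[:,1]<.4)&(w[:,0]>.45)&(w[:,0]<.8),
       mug=roi&(w[:,2]>.075)&(w[:,1]<-.3),drive=roi&(w[:,2]>.018)&(w[:,2]<.035)&(h[:,2]<90)&(w[:,1]>.15)).items():
        P=w[m]
        if len(P)<5: print(nm,len(P));continue
        P=P[np.all(abs(P-np.median(P,0))<.12,1)]
        print(' ',nm,len(P),rect(P),'z',np.round(np.percentile(P[:,2],[2,50,98]),4),'lo',P[:,:2].min(0).round(3),'hi',P[:,:2].max(0).round(3))
        if nm in('black',):
            vx=cv2.fitLine(P.astype(np.float32),cv2.DIST_HUBER,0,.01,.01).ravel();print('   line',vx.round(3))
```

```text
scene
  mat 684 (array([ 649.2, -285.5]), array([129., 137.]), 85.1) z [-0.0022  0.0024  0.0068] lo [ 0.576 -0.354] hi [ 0.719 -0.216]
  orange 1447 (array([ 649.7, -295.5]), array([ 86.4, 109.7]), 81.0) z [0.0011 0.0064 0.0414] lo [ 0.596 -0.344] hi [ 0.705 -0.246]
  wall 189 (array([ 605.4, -287.8]), array([83.9, 20.3]), 79.0) z [0.0255 0.0358 0.0455] lo [ 0.596 -0.331] hi [ 0.623 -0.247]
  black 193 (array([ 557.1, -280. ]), array([ 13.5, 119.9]), 81.4) z [0.0302 0.0482 0.0614] lo [ 0.498 -0.294] hi [ 0.617 -0.266]
   line [ 0.955 -0.144 -0.259  0.552 -0.279  0.048]
  dish 645 (array([600.2, 293.3]), array([145.8, 146.9]), 8.1) z [0.0224 0.0299 0.0364] lo [0.519 0.212] hi [0.682 0.372]
  mug 410 (array([ 546.6, -495.7]), array([79.2, 85.9]), 80.0) z [0.0756 0.0841 0.0913] lo [ 0.502 -0.535] hi [ 0.59  -0.457]
  drive 385 (array([963.7, 235. ]), array([57.1, 48.3]), 17.7) z [0.0183 0.0291 0.0344] lo [0.936 0.21 ] hi [0.992 0.262]
side
  mat 604 (array([ 644.6, -285.3]), array([134.5, 132.2]), 84.7) z [-0.0023  0.0055  0.0125] lo [ 0.575 -0.353] hi [ 0.714 -0.216]
  orange 580 (array([ 648.8, -295.8]), array([94.8, 97.4]), 80.9) z [0.0017 0.0101 0.0464] lo [ 0.593 -0.343] hi [ 0.704 -0.243]
  wall 78 (array([ 604. , -289.1]), array([93.7,  6. ]), 80.4) z [0.0263 0.0387 0.0517] lo [ 0.593 -0.335] hi [ 0.612 -0.243]
  black 253 (array([ 544.4, -280.6]), array([ 19.3, 112.2]), 81.8) z [0.0272 0.0488 0.0661] lo [ 0.489 -0.296] hi [ 0.6   -0.265]
   line [ 0.954 -0.165 -0.252  0.553 -0.283  0.047]
  dish 422 (array([594.5, 293. ]), array([148.7, 152.8]), 11.2) z [0.0225 0.033  0.0435] lo [0.514 0.211] hi [0.678 0.376]
  mug 301 (array([ 536.2, -494.4]), array([79., 93.]), 88.5) z [0.0756 0.0861 0.096 ] lo [ 0.489 -0.534] hi [ 0.583 -0.455]
  drive 105 (array([950.7, 232. ]), array([46.9, 52.9]), 72.1) z [0.0188 0.0275 0.0348] lo [0.92  0.208] hi [0.976 0.26 ]
```

```bash
cat >> h.py <<'E'
from scipy.spatial.transform import Rotation as Ro
def snap(n,f):
    from plant import robot
    m=robot.camera_model(n);p,d=robot.snapshot(n)
    np.savez(f+'.npz',p=p,d=d,K=m['camera_matrix'],D=m['dist_coeffs'],E=m['extrinsics'])
    cv2.imwrite(f'pics/{f}.png',p[:,:,::-1]);return m
def frame(x):
    # tool with y along scoop y(left)... x=(yaw,pitch): scoop rotation: yaw about z then nose-down pitch about y
    return Ro.from_euler('ZY',x).as_matrix()
def inc(P,R,show=True):
    from plant import robot
    s=robot.get_state();p0=np.array(s['tool_pos']);R0=np.array(s['tcp_rot'])
    l=R0.T@(np.array(P)-p0)*1000;t=Ro.from_matrix(R0.T@R).as_rotvec()
    print('t%.2f'%s['time_s'],'lin',l.round(1).tolist(),'twist',t.round(4).tolist(),'rows',round(max(np.linalg.norm(l)/41.7,np.degrees(np.linalg.norm(t))/7.16),1))
    return l,t
E
python3 - <<'E'
from h import *
from plant import robot
s=robot.get_state();m=snap("wrist","w0")
E=m['extrinsics'];R=E[:3,:3];c=-R.T@E[:3,3];T=np.array(s['tcp_rot'])
print('cam in tool',(T.T@(c-s['tool_pos'])).round(3),(T.T@R.T).round(2))
uv,w,h=load('w0.npz')
for nm,m in dict(rim=mask(h,100,128,100,40)&(w[:,2]>.09)&(w[:,2]<.11),bar=mask(h,20,32,130,80)&(w[:,2]>.1),green=mask(h,45,80,100,40)).items():
    P=w[m]
    if len(P)>5: print(nm,len(P),rect(P),P.min(0).round(3),P.max(0).round(3))
E
```

```text
cam in tool [ 0.078  0.001 -0.07 ] [[-0.   -0.95 -0.31]
 [ 1.   -0.   -0.  ]
 [ 0.   -0.31  0.95]]
rim 7434 (array([646.7, -43.8]), array([256.8, 123. ]), 4.6) [ 0.514 -0.113  0.09 ] [0.779 0.027 0.107]
bar 5680 (array([706.3,  15.6]), array([ 27.9, 125.4]), 82.4) [ 0.643 -0.007  0.1  ] [0.767 0.026 0.177]
green 6014 (array([674.4, -38.4]), array([ 85.4, 117.3]), 4.4) [ 0.63  -0.096  0.017] [0.721 0.021 0.145]
```

View pics/w0.png

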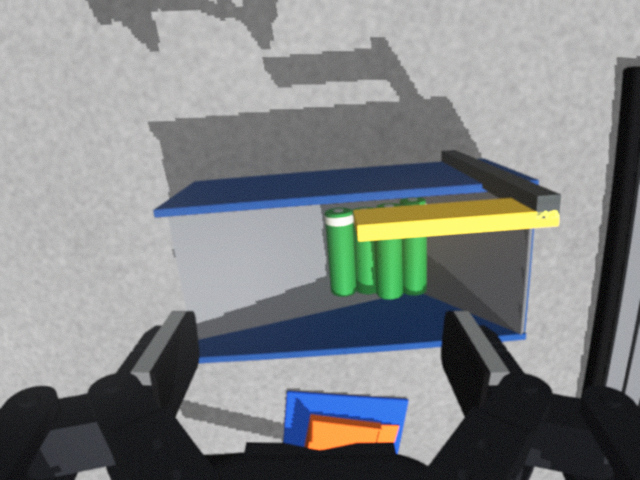

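The wrist picture shows the bin rim (155,212)–(525,338), the bar (355–558,225) with its post at (545,200), the cells at x 328–427, and the scoop's nose and mat at the bottom (350,425).

Run:
```python
from h import *
uv,w,h=load('w0.npz')
b=mask(h,20,32,130,80)&(w[:,2]>.168)&(w[:,2]<.18);P=w[b];print('bartop',len(P),rect(P),np.median(P[:,2]))
r=mask(h,100,128,100,40)&(w[:,2]>.095)&(w[:,2]<.104)&(w[:,0]<.8);print('rim',rect(w[r]),np.median(w[r][:,2]))
yaw=np.radians(4.6);ex=np.array([np.cos(yaw),np.sin(yaw)]);ey=np.array([-ex[1],ex[0]])
o=np.array([.6248,-.0456])
for nm,m in dict(bar=b,rim=r,green=mask(h,45,80,100,40)&(w[:,2]<.1)).items():
    L=np.c_[(w[m][:,:2]-o)@ex,(w[m][:,:2]-o)@ey]*1000;print(nm,np.percentile(L,[1,50,99],axis=0).round(1).tolist())
# green top profile along bin x
g=mask(h,45,80,100,40)&(w[:,2]<.1);L=(w[g][:,:2]-o)@ex*1000;Z=w[g][:,2]*1000
for a in range(0,100,6):
    k=(L>=a)&(L<a+6)
    if k.sum()>10: print(a,k.sum(),np.percentile(Z[k],90).round(1))
s=mask(h,5,18,150,100);print('orange',w[s].min(0),w[s].max(0))
# scoop handle/target plan: tool vertical-ish above handle for look
from plant import robot
yaw=np.radians(-9)
R=Ro.from_euler('z',yaw).as_matrix()@np.array([[1,0,0],[0,-1,0],[0,0,-1.]])
inc([.55,-.283,.30],R)
```

```text
bartop 3703 (array([693.4,  18. ]), array([99.7,  9.5]), 4.8) 0.17486641747854706
rim (array([646.7, -43.8]), array([256.9, 123. ]), 4.6) 0.09976586246379714
bar [[24.3, 54.0], [69.1, 58.9], [120.6, 62.4]]
rim [[-101.6, -60.1], [6.7, 56.1], [146.2, 61.3]]
green [[8.1, -36.1], [44.5, -7.9], [85.6, 35.5]]
6 417 55.7
12 560 58.0
18 549 57.9
24 498 54.8
30 404 50.4
36 378 51.4
42 494 62.0
48 486 65.7
54 451 66.1
60 320 64.0
66 472 57.7
72 466 59.4
78 382 58.5
84 102 54.8
90 34 25.4
orange [ 0.61045448 -0.29174035  0.00445167] [0.70881829 0.01090233 0.30601918]
t0.15 lin [-283.0, -74.6, 3.1] twist [-0.0013, 0.0011, 1.7278] rows 13.8
```

Request:
apply_moves([
  {"linear":[-141,-37,0],"twist":[0,0,0.86],"fingers":0.5},
  {"linear":[-141,-37,0],"twist":[0,0,0.86],"fingers":0.5},
  {"linear":[-141,-37,0],"twist":[0,0,0.86],"fingers":0.5},
  {"linear":[-141,-37,0],"twist":[0,0,0.86],"fingers":0.5},
  {"linear":[-283,-75,3],"twist":[0,0,1.728],"fingers":0.5},
  {"linear":[-283,-75,3],"twist":[0,0,1.728],"fingers":0.5},
  {"linear":[-283,-75,3],"twist":[0,0,1.728],"fingers":0.5},
  {"linear":[-283,-75,3],"twist":[0,0,1.728],"fingers":0.5},
  {"linear":[-283,-75,3],"twist":[0,0,1.728],"fingers":0.5},
  {"linear":[-283,-75,3],"twist":[0,0,1.728],"fingers":0.5},
  {"linear":[-283,-75,3],"twist":[0,0,1.728],"fingers":0.5},
  {"linear":[-283,-75,3],"twist":[0,0,1.728],"fingers":0.5},
])

```text
time_s: 1.15
tool_pos: [0.5496, -0.2833, 0.3004]
tcp_rot: [[0.998, 0.064, -0.001], [0.064, -0.998, 0.001], [-0.001, -0.001, -1.0]]
ft_force: [-0.5, 0.3, -0.3]
finger_gap: 0.0423
grasp_force: 0.0
```

Request:
apply_moves([
  {"linear":[0,0,0],"twist":[0,0,0.0],"fingers":0.5},
])

```text
time_s: 1.23
tool_pos: [0.5497, -0.2831, 0.3004]
tcp_rot: [[0.998, 0.066, -0.001], [0.066, -0.998, 0.0], [-0.001, -0.0, -1.0]]
ft_force: [-0.1, 0.6, 0.7]
finger_gap: 0.0426
grasp_force: 0.0
```

Run:
```python
from h import *
from plant import robot
s=robot.get_state();print(np.round(s['qpos'],3),np.round(s['tool_pos'],4));m=snap("wrist","w1")
print(s['finger_gap'],s['ft_force'])
R=Ro.from_euler('z',np.radians(-9)).as_matrix()@np.diag([1,-1,-1.])
inc([.55,-.283,.30],R)
uv,w,h=load('w1.npz')
o=mask(h,5,18,150,100)&(w[:,2]<.08)&(abs(w[:,1]+.29)<.1)
print('orange',rect(w[o]),'wall',rect(w[o&(w[:,2]>.038)]),np.percentile(w[o][:,2],[2,50,99]),'wallz',np.percentile(w[o&(w[:,2]>.03)][:,2],[50,95]))
k=(h[:,2]<60)&(w[:,2]>.02)&(w[:,2]<.08)&(w[:,0]<.61)&(abs(w[:,1]+.28)<.05)
print('black',k.sum(),rect(w[k]),w[k].min(0),w[k].max(0),cv2.fitLine(w[k].astype(np.float32),cv2.DIST_HUBER,0,.01,.01).ravel().round(3))
b=mask(h,105,128,120,40)&(w[:,2]<.015)&(w[:,1]<-.2);print('mat',rect(w[b]),np.median(w[b][:,2]))
```

```text
[-0.603  0.208  1.548 -0.     1.387  0.902] [ 0.5497 -0.2831  0.3004]
0.04262541773251207 [-0.12832888  0.55743929  0.71167742]
t1.28 lin [0.2, 0.0, 0.5] twist [-0.0004, 0.0006, 0.2301] rows 1.8
orange (array([ 654.7, -295.4]), array([90.1, 98.3]), 81.3) wall (array([ 609. , -288.8]), array([88.3,  3.2]), 80.7) [0.00490758 0.00680634 0.0445375 ] wallz [0.04379723 0.04524566]
black 2817 (array([ 551.8, -279.2]), array([ 17.3, 108.1]), 80.7) [ 0.49772361 -0.29583175  0.03362732] [ 0.60609137 -0.26355192  0.06494454] [ 0.955 -0.149 -0.257  0.548 -0.279  0.051]
mat (array([ 649.3, -285.1]), array([129.9, 130. ]), 85.1) 0.004042357089323891
```

View pics/w1.png

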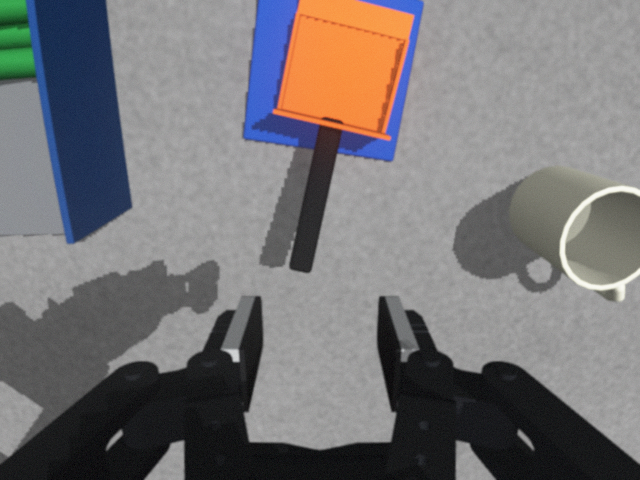

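The wrist picture shows the scoop lying on the mat, tray (275–415, 0–138), handle running down to (301,270), mug at (600,240). All sizes agree with those given.

```bash
cat >> h.py <<'E'
TILT=np.radians(20)
def grasp_pose(tray,yaw,pitch,H=np.array([-.098,0,.036])):
    """TCP pose for scoop tray point, yaw, nose-down pitch (deg)"""
    S=Ro.from_euler('ZY',[yaw,pitch],degrees=True).as_matrix()
    R=S@Ro.from_euler('y',-TILT).as_matrix()@np.diag([1,-1,-1.])
    return np.array(tray)+S@H-.054*R[:,2],R
E
python3 - <<'E'
from h import *
P,R=grasp_pose([.6454,-.2943,.004],-9,0)
print(P);inc(P-.07*R[:,2],R);inc(P,R)
E
```

```text
[ 0.53036484 -0.27608022  0.0907434 ]
t1.28 lin [-42.1, -13.7, 144.0] twist [-0.0405, 0.3481, 0.2277] rows 3.6
t1.28 lin [-18.8, -8.2, 209.8] twist [-0.0405, 0.3481, 0.2277] rows 5.1
```

Request:
apply_moves([
  {"linear":[-42,-13.7,144],"twist":[-0.0405,0.348,0.228],"fingers":0.5},
  {"linear":[-42,-13.7,144],"twist":[-0.0405,0.348,0.228],"fingers":0.5},
  {"linear":[-42,-13.7,144],"twist":[-0.0405,0.348,0.228],"fingers":0.5},
  {"linear":[-42,-13.7,144],"twist":[-0.0405,0.348,0.228],"fingers":0.5},
  {"linear":[-42,-13.7,144],"twist":[-0.0405,0.348,0.228],"fingers":0.5},
  {"linear":[-34,-12,166],"twist":[-0.0405,0.348,0.228],"fingers":0.5},
  {"linear":[-27,-10,188],"twist":[-0.0405,0.348,0.228],"fingers":0.5},
  {"linear":[-18.8,-8.2,210],"twist":[-0.0405,0.348,0.228],"fingers":0.5},
  {"linear":[-18.8,-8.2,210],"twist":[-0.0405,0.348,0.228],"fingers":0.5},
  {"linear":[-18.8,-8.2,210],"twist":[-0.0405,0.348,0.228],"fingers":0.5},
])

```text
time_s: 2.12
tool_pos: [0.5319, -0.2764, 0.0916]
tcp_rot: [[0.928, -0.156, 0.338], [-0.146, -0.988, -0.054], [0.342, 0.001, -0.94]]
ft_force: [0.1, 0.0, -0.4]
finger_gap: 0.0428
grasp_force: 0.0
```

Run:
```python
from h import *
P,R=grasp_pose([.6454,-.2943,.004],-9,0)
inc(P,R)
from plant import robot
s=robot.get_state();print(s['ft_force'],s['qpos'])
m=snap("wrist","w2")
uv,w,h=load('w2.npz')
k=(h[:,2]<60)&(w[:,2]>.02)&(w[:,2]<.08)&(w[:,0]<.61)&(w[:,0]>.56)&(abs(w[:,1]+.285)<.02)
print(k.sum(),rect(w[k]))
```

```text
t2.12 lin [-1.8, -0.1, 0.3] twist [0.0003, 0.0002, 0.0011] rows 0.0
[ 0.14333682  0.03734456 -0.4396918 ] [-0.68711034  0.25585958  1.96232129  0.2930652   0.63990184  0.82890508]
5963 (array([ 580.9, -288.3]), array([41.7, 32.1]), 0.0)
```

Request:
apply_moves([
  {"linear":[-1.5,0,0],"twist":[0,0,0],"fingers":0.1},
  {"linear":[-1.5,0,0],"twist":[0,0,0],"fingers":0.0},
  {"linear":[-1.5,0,0],"twist":[0,0,0],"fingers":0.0},
  {"linear":[-1.5,0,0],"twist":[0,0,0],"fingers":0.0},
  {"linear":[-1.5,0,0],"twist":[0,0,0],"fingers":0.0},
  {"linear":[-1.5,0,0],"twist":[0,0,0],"fingers":0.0},
  {"linear":[-1.5,0,0],"twist":[0,0,0],"fingers":0.0},
], squeeze=110)

```text
time_s: 2.75
tool_pos: [0.5301, -0.2766, 0.0926]
tcp_rot: [[0.927, -0.159, 0.34], [-0.148, -0.987, -0.056], [0.345, 0.002, -0.939]]
ft_force: [-1.8, 2.1, 6.4]
finger_gap: 0.0161
grasp_force: 107.1
```

Run:
```python
from h import *
# world helper for bin frame
P0,R0=grasp_pose([.6454,-.2943,.004],-9,0)
inc(P0+[0,0,.18],R0)
b=Ro.from_euler('z',4.6,degrees=True).as_matrix();o=np.array([.6248,-.0454,0])
# entry: nose at bin x=-60, 20mm off floor
P,R=grasp_pose(o+b@[-95,0,.0]*0+o*0+b@np.array([-.095,0,.16]),4.6,18);inc(P,R);print(P)
```

```text
t2.75 lin [61.7, -0.2, -167.1] twist [0.0023, -0.0033, -0.0015] rows 4.3
t2.75 lin [-45.5, -200.5, -215.1] twist [0.0479, -0.3157, -0.2357] rows 7.1
[ 0.44641296 -0.05975268  0.2784888 ]
```

Request:
apply_moves([
  {"linear":[62,0,-167],"twist":[0,0,0],"fingers":0.0},
  {"linear":[62,0,-167],"twist":[0,0,0],"fingers":0.0},
  {"linear":[62,0,-167],"twist":[0,0,0],"fingers":0.0},
  {"linear":[62,0,-167],"twist":[0,0,0],"fingers":0.0},
  {"linear":[62,0,-167],"twist":[0,0,0],"fingers":0.0},
  {"linear":[62,0,-167],"twist":[0,0,0],"fingers":0.0},
  {"linear":[62,0,-167],"twist":[0,0,0],"fingers":0.0},
])

```text
time_s: 3.33
tool_pos: [0.5302, -0.2761, 0.2694]
tcp_rot: [[0.927, -0.159, 0.339], [-0.148, -0.987, -0.056], [0.344, 0.001, -0.939]]
ft_force: [-0.8, 0.7, -2.2]
finger_gap: 0.016
grasp_force: 108.0
```

```bash
cat >> h.py <<'E'
BO=np.array([.6248,-.0454,0]);BR=Ro.from_euler('z',4.6,degrees=True).as_matrix()
def binpose(t,pitch,dyaw=0,H=np.array([-.098,0,.036])): return grasp_pose(BO+BR@(np.array(t)/1000),4.6+dyaw,pitch,H)
def floorz(x): return 13+(85-x)*.3249
E
python3 - <<'E'
from h import *
from plant import robot
s=robot.get_state();print(s['ft_force'],s['tool_pos'],s['grasp_force'])
T=np.array(s['tcp_rot']);p=np.array(s['tool_pos'])
# predicted scoop pose
S=T@np.diag([1,-1,-1.])@Ro.from_euler('y',TILT).as_matrix();tray=p+.054*T[:,2]-S@np.array([-.098,0,.036]);print('tray pred',tray)
for n in("scene","side"):
    snap(n,n+"1");uv,w,h=load(n+'1.npz')
    o=mask(h,5,18,150,100)&(w[:,2]>.1)&(abs(w[:,0]-.65)<.15)&(abs(w[:,1]+.29)<.12)
    L=(w[o]-tray)@S*1000;print(n,o.sum(),np.percentile(L,[1,50,99],axis=0).round(1).tolist())
    f=L[(abs(L[:,2]-3)<12)&(abs(L[:,1])<30)&(L[:,0]>-25)&(L[:,0]<30)]
    A=np.c_[f[:,0],np.ones(len(f))];c=np.linalg.lstsq(A,f[:,2],rcond=None)[0];print(' floor slope deg',np.degrees(c[0]),'z0',c[1],len(f))
P,R=binpose([-60,0,170],18);inc(P,R);print(P)
P,R=binpose([-60,0,floorz(-60)+2],18);inc(P,R);print(P)
E
```

```text
[-0.81179798  0.68433124 -2.23683374] [ 0.53015842 -0.27610217  0.26938616] 107.97838926315308
tray pred [ 0.64528787 -0.29472237  0.18285314]
scene 1675 [[-40.1, -42.8, -4.8], [-7.8, -1.0, -0.4], [54.7, 41.7, 35.7]]
 floor slope deg 0.05828748849356182 z0 -1.4686723336853043 477
side 687 [[-44.3, -44.8, -8.2], [-0.3, 1.1, 0.1], [50.7, 45.7, 38.0]]
 floor slope deg -1.003488763183292 z0 -1.3375406912730397 238
t3.43 lin [-69.4, -207.9, -48.6] twist [0.0439, -0.3095, -0.2366] rows 5.4
[ 0.48130022 -0.05694572  0.2884888 ]
t3.43 lin [-106.0, -207.8, 52.9] twist [0.0439, -0.3095, -0.2366] rows 5.7
[ 0.48130022 -0.05694572  0.1805993 ]
```

```bash
sed -i 's/\.036\])/.0383])/g' h.py
python3 - <<'E'
from h import *
P,R=binpose([-60,0,170],18);inc(P,R);print(P)
E
```

```text
t3.43 lin [-68.1, -208.1, -50.5] twist [0.0439, -0.3095, -0.2366] rows 5.4
[ 0.48200867 -0.05688872  0.29067623]
```

Request:
apply_moves([
  {"linear":[-69,-208,-51],"twist":[0.044,-0.31,-0.237],"fingers":0.0},
  {"linear":[-69,-208,-51],"twist":[0.044,-0.31,-0.237],"fingers":0.0},
  {"linear":[-69,-208,-51],"twist":[0.044,-0.31,-0.237],"fingers":0.0},
  {"linear":[-69,-208,-51],"twist":[0.044,-0.31,-0.237],"fingers":0.0},
  {"linear":[-69,-208,-51],"twist":[0.044,-0.31,-0.237],"fingers":0.0},
  {"linear":[-69,-208,-51],"twist":[0.044,-0.31,-0.237],"fingers":0.0},
  {"linear":[-69,-208,-51],"twist":[0.044,-0.31,-0.237],"fingers":0.0},
  {"linear":[-69,-208,-51],"twist":[0.044,-0.31,-0.237],"fingers":0.0},
  {"linear":[-69,-208,-51],"twist":[0.044,-0.31,-0.237],"fingers":0.0},
])

```text
time_s: 4.18
tool_pos: [0.4817, -0.0579, 0.2911]
tcp_rot: [[0.996, 0.081, 0.035], [0.081, -0.997, 0.001], [0.035, 0.002, -0.999]]
ft_force: [-0.4, -0.5, -0.3]
finger_gap: 0.0164
grasp_force: 108.2
```

Run:
```python
from h import *
from plant import robot
P,R=binpose([-60,0,170],18);inc(P,R)
P,R=binpose([-60,0,floorz(-60)+10],18);inc(P,R)
P,R=binpose([-60,0,floorz(-60)+1],18);inc(P,R)
snap("wrist","w3");print(robot.get_state()['qpos'])
```

```text
t4.18 lin [0.4, -1.0, 0.4] twist [0.0021, -0.0002, 0.0005] rows 0.0
t4.18 lin [-3.1, -1.2, 100.2] twist [0.0021, -0.0002, 0.0005] rows 2.4
t4.18 lin [-3.4, -1.2, 109.2] twist [0.0021, -0.0002, 0.0005] rows 2.6
[-0.28906411 -0.13347805  1.91645632  0.01110457  1.32475268  1.19949381]
```

View pics/w3.png

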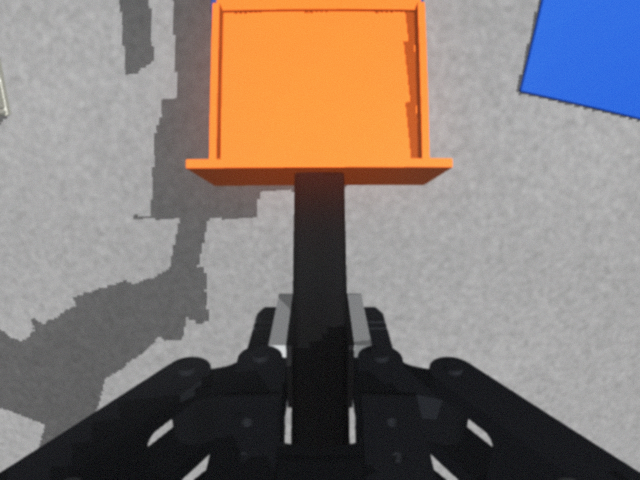

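The wrist picture shows the scoop square in the grip, the handle at x≈320, the tray (210–425, 10–160). Next I lower it onto the bin floor.

Request:
apply_moves([
  {"linear":[-1,0,40],"twist":[0.002,0,0],"fingers":0.0},
  {"linear":[-2,-1,75],"twist":[0.002,0,0],"fingers":0.0},
  {"linear":[-3,-1,95],"twist":[0.002,0,0],"fingers":0.0},
  {"linear":[-3,-1,102],"twist":[0.002,0,0],"fingers":0.0},
  {"linear":[-3.4,-1,105],"twist":[0.002,0,0],"fingers":0.0},
  {"linear":[-3.4,-1,107],"twist":[0.002,0,0],"fingers":0.0},
  {"linear":[-3.4,-1,109],"twist":[0.002,0,0],"fingers":0.0},
  {"linear":[-3.4,-1,109],"twist":[0.002,0,0],"fingers":0.0},
])

```text
time_s: 4.9
tool_pos: [0.4837, -0.0574, 0.185]
tcp_rot: [[0.996, 0.08, 0.04], [0.08, -0.997, 0.002], [0.04, 0.002, -0.999]]
ft_force: [-0.2, 0.4, -2.0]
finger_gap: 0.0164
grasp_force: 108.2
```

Run:
```python
from h import *
from plant import robot
s=robot.get_state();print(s['ft_force'],s['moment'])
P,R=binpose([-60,0,floorz(-60)+0],18);inc(P,R)
for x in(-40,-20,0,20,25,30,35):
  print(x);P,R=binpose([x,0,floorz(x)+.5],18);inc(P,R)
```

```text
[-0.21023763  0.3807029  -2.0302279 ] [ 0.02201345  0.0690721  -0.02792293]
t4.90 lin [-1.9, -0.6, 4.1] twist [0.0016, -0.0052, -0.0001] rows 0.1
-40
t4.90 lin [17.9, -0.7, 10.9] twist [0.0016, -0.0052, -0.0001] rows 0.5
-20
t4.90 lin [37.6, -0.7, 18.2] twist [0.0016, -0.0052, -0.0001] rows 1.0
0
t4.90 lin [57.3, -0.7, 25.5] twist [0.0016, -0.0052, -0.0001] rows 1.5
20
t4.90 lin [77.1, -0.7, 32.8] twist [0.0016, -0.0052, -0.0001] rows 2.0
25
t4.90 lin [82.0, -0.7, 34.6] twist [0.0016, -0.0052, -0.0001] rows 2.1
30
t4.90 lin [86.9, -0.7, 36.5] twist [0.0016, -0.0052, -0.0001] rows 2.3
35
t4.90 lin [91.9, -0.7, 38.3] twist [0.0016, -0.0052, -0.0001] rows 2.4
```

Request:
apply_moves([
  {"linear":[-1.5,-0.6,2],"twist":[0,-0.015,0],"fingers":0.0},
  {"linear":[-1.5,-0.6,4],"twist":[0,-0.02,0],"fingers":0.0},
  {"linear":[-1.5,-0.6,5],"twist":[0,-0.025,0],"fingers":0.0},
  {"linear":[-1.5,-0.6,5],"twist":[0,-0.025,0],"fingers":0.0},
])

```text
time_s: 5.23
tool_pos: [0.4834, -0.0567, 0.1811]
tcp_rot: [[0.997, 0.081, 0.018], [0.081, -0.997, -0.001], [0.017, 0.002, -1.0]]
ft_force: [-3.3, -0.2, 8.2]
finger_gap: 0.0161
grasp_force: 109.1
```

Run:
```python
from h import *
from plant import robot
s=robot.get_state();print(s['ft_force'],s['moment'])
P,R=binpose([-60,0,floorz(-60)+0],18);inc(P,R)
for x in(-40,-20,0,20,25,30,35):
  print(x);P,R=binpose([x,0,floorz(x)+.5],19);inc(P,R)
snap('wrist','w4');uv,w,h=load('w4.npz');k=mask(h,5,18,150,100)
S=BR@Ro.from_euler('y',18,degrees=True).as_matrix()
L=(w[k]-BO)@BR*1000
print(np.percentile(L,[1,50,99],axis=0).round(1).tolist())
n=L[L[:,0]>np.percentile(L[:,0],97)];print('nose',n.mean(0),'floor',floorz(n[:,0].mean()))
f=L[(abs(L[:,1])<30)&(L[:,0]>-85)&(L[:,0]<-35)];c=np.polyfit(f[:,0],f[:,2],1);print('slope',np.degrees(np.arctan(c[0])),'z at -60',np.polyval(c,-60),floorz(-60)+2.6)
```

```text
[-3.27511409 -0.17911994  8.20199767] [ 0.20961082 -0.58148172  0.06945075]
t5.23 lin [-1.4, 0.1, 0.2] twist [0.0023, 0.0174, 0.0005] rows 0.1
-40
t5.23 lin [20.6, 0.1, 5.2] twist [0.0023, -0.0, 0.0004] rows 0.5
-20
t5.23 lin [40.5, 0.1, 12.0] twist [0.0023, -0.0, 0.0004] rows 1.0
0
t5.23 lin [60.4, 0.1, 18.9] twist [0.0023, -0.0, 0.0004] rows 1.5
20
t5.23 lin [80.2, 0.0, 25.7] twist [0.0023, -0.0, 0.0004] rows 2.0
25
t5.23 lin [85.2, 0.0, 27.4] twist [0.0023, -0.0, 0.0004] rows 2.1
30
t5.23 lin [90.2, 0.0, 29.2] twist [0.0023, -0.0, 0.0004] rows 2.3
35
t5.23 lin [95.2, 0.0, 30.9] twist [0.0023, -0.0, 0.0004] rows 2.4
[[-93.0, -44.4, 50.5], [-58.4, -0.2, 63.4], [-20.0, 43.8, 110.6]]
nose [-20.40180221  -0.37853632  51.79034065] floor 47.245045537000955
slope -34.461712552390146 z at -60 66.4462738786767 62.7105
```

Request:
apply_moves([
  {"linear":[5,0,1.7],"twist":[0,0,0],"fingers":0.0},
  {"linear":[10,0,3.4],"twist":[0,0,0],"fingers":0.0},
  {"linear":[15,0,5.1],"twist":[0,0,0],"fingers":0.0},
  {"linear":[20,0,6.8],"twist":[0,0,0],"fingers":0.0},
  {"linear":[25,0,8.5],"twist":[0,0,0],"fingers":0.0},
  {"linear":[30,0,10.2],"twist":[0,0,0],"fingers":0.0},
  {"linear":[35,0,11.9],"twist":[0,0,0],"fingers":0.0},
  {"linear":[40,0,13.6],"twist":[0,0,0],"fingers":0.0},
  {"linear":[45,0,15.3],"twist":[0,0,0],"fingers":0.0},
  {"linear":[50,0,17],"twist":[0,0,0],"fingers":0.0},
  {"linear":[55,0,18.7],"twist":[0,0,0],"fingers":0.0},
  {"linear":[60,0,20.4],"twist":[0,0,0],"fingers":0.0},
])

```text
time_s: 6.28
tool_pos: [0.5429, -0.0519, 0.1615]
tcp_rot: [[0.997, 0.081, 0.015], [0.081, -0.997, -0.001], [0.015, 0.002, -1.0]]
ft_force: [-8.0, -1.7, 14.5]
finger_gap: 0.0162
grasp_force: 109.6
```

Run:
```python
from h import *
from plant import robot
s=robot.get_state();print(s['ft_force'],s['moment'])
for x in(0,20,30,35):
  print(x);P,R=binpose([x,0,floorz(x)+.5],19);inc(P,R)
snap('scene','s5');p=cv2.imread('pics/s5.png')[200:360,230:400];w=cv2.imread('pics/s5.png')
snap('wrist','w5');q=cv2.imread('pics/w5.png')
cv2.imwrite('pics/c5.png',np.hstack([cv2.resize(p,(400,376)),cv2.resize(q,(400,376))]))
```

```text
[-8.022142   -1.70814842 14.46092332] [ 0.13631725  0.10753491 -0.06586885]
0
t6.28 lin [1.0, 0.1, -1.7] twist [0.0021, 0.0022, 0.0005] rows 0.0
20
t6.28 lin [20.9, 0.1, 5.1] twist [0.0021, 0.0022, 0.0005] rows 0.5
30
t6.28 lin [30.9, 0.1, 8.5] twist [0.0021, 0.0022, 0.0005] rows 0.8
35
t6.28 lin [35.9, 0.1, 10.2] twist [0.0021, 0.0022, 0.0005] rows 0.9
```

View pics/c5.png

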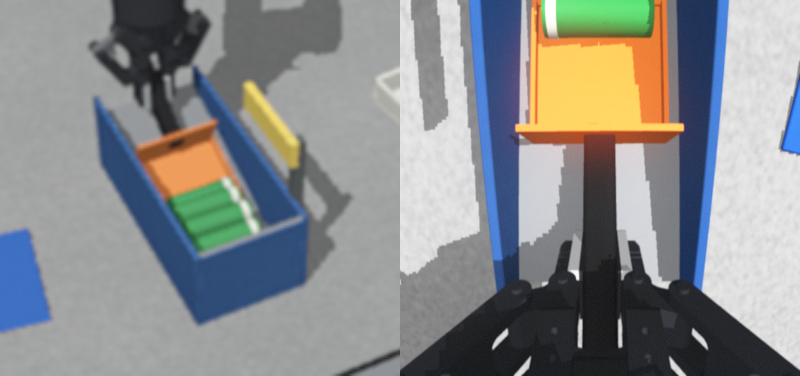

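The left crop shows the scoop in the bin with cells climbing the nose at (210,215). The right one shows the tray with one cell inside at (598,17). I push on to the lowest line.

Request:
apply_moves([
  {"linear":[5,0,1.2],"twist":[0,0,0],"fingers":0.0},
  {"linear":[10,0,2.7],"twist":[0,0,0],"fingers":0.0},
  {"linear":[15,0,4.2],"twist":[0,0,0],"fingers":0.0},
  {"linear":[20,0,5.8],"twist":[0,0,0],"fingers":0.0},
  {"linear":[24,0,7.2],"twist":[0,0,0],"fingers":0.0},
  {"linear":[27,0,8.2],"twist":[0,0,0],"fingers":0.0},
  {"linear":[29,0,8.9],"twist":[0,0,0],"fingers":0.0},
  {"linear":[29,0,8.9],"twist":[0,0,0],"fingers":0.0},
])

```text
time_s: 7.05
tool_pos: [0.5721, -0.0494, 0.1526]
tcp_rot: [[0.997, 0.081, 0.016], [0.081, -0.997, -0.001], [0.016, 0.002, -1.0]]
ft_force: [-3.4, -0.8, 6.9]
finger_gap: 0.0162
grasp_force: 109.1
```

Run:
```python
from h import *
from plant import robot
s=robot.get_state();print(s['ft_force'],s['moment'])
for x in(20,30,35):
  print(x);P,R=binpose([x,0,floorz(x)+.5],19);inc(P,R)
snap('scene','s6');p=cv2.imread('pics/s6.png')[200:360,230:400]
snap('side','d6');q=cv2.imread('pics/d6.png')[190:320,260:400]
cv2.imwrite('pics/c6.png',np.hstack([cv2.resize(p,(400,376)),cv2.resize(q,(400,376))]))
```

```text
[-3.35212726 -0.76294644  6.92324695] [ 0.03439109 -0.34380797 -0.08416407]
20
t7.05 lin [-8.2, 0.2, -4.3] twist [0.0018, 0.0015, 0.0003] rows 0.2
30
t7.05 lin [1.8, 0.2, -0.9] twist [0.0018, 0.0015, 0.0003] rows 0.0
35
t7.05 lin [6.7, 0.2, 0.8] twist [0.0018, 0.0015, 0.0003] rows 0.2
```

View pics/c6.png

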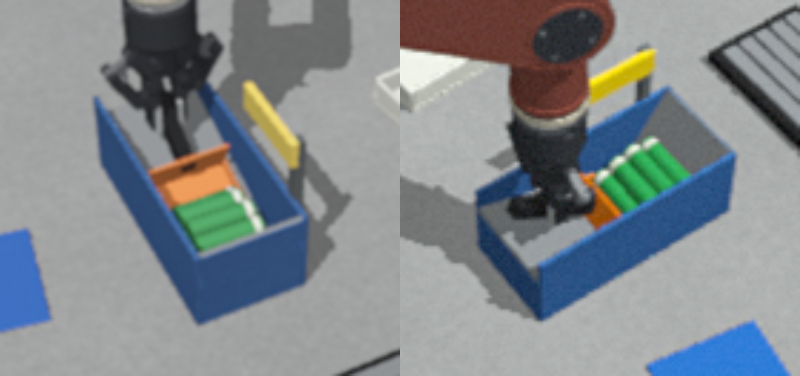

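The crops show the scoop pushed to the lowest line, cells stacked over its nose half: scene (220,220), side (645,175). Now I rotate the nose up along the far slope and lift.

Run:
```python
from h import *
for x,z,t in((32,35,13),(36,38.5,7),(40,43,0),(40,52,-8),(36,75,-8)):
  P,R=binpose([x,0,z],t);inc(P,R)
```

```text
t7.15 lin [-8.6, 0.2, 4.5] twist [0.0019, 0.1058, 0.0004] rows 0.8
t7.15 lin [-16.0, 0.2, 11.3] twist [0.0018, 0.2105, 0.0005] rows 1.7
t7.15 lin [-23.9, 0.1, 20.2] twist [0.0018, 0.3327, 0.0006] rows 2.7
t7.15 lin [-35.3, 0.1, 28.1] twist [0.0018, 0.4723, 0.0007] rows 3.8
t7.15 lin [-38.9, 0.2, 5.0] twist [0.0018, 0.4723, 0.0007] rows 3.8
```

Request:
apply_moves([
  {"linear":[-4,0,2],"twist":[0.001,0.05,0],"fingers":0.0},
  {"linear":[-8.6,0,4.2],"twist":[0.001,0.106,0],"fingers":0.0},
  {"linear":[-12,0,7.5],"twist":[0.001,0.158,0],"fingers":0.0},
  {"linear":[-16,0,11],"twist":[0.001,0.21,0],"fingers":0.0},
  {"linear":[-20,0,15.5],"twist":[0.001,0.27,0],"fingers":0.0},
  {"linear":[-24,0,20],"twist":[0.001,0.333,0],"fingers":0.0},
  {"linear":[-30,0,24],"twist":[0.001,0.4,0],"fingers":0.0},
  {"linear":[-35,0,28],"twist":[0.001,0.472,0],"fingers":0.0},
  {"linear":[-36,0,22],"twist":[0.001,0.472,0],"fingers":0.0},
  {"linear":[-37,0,16],"twist":[0.001,0.472,0],"fingers":0.0},
  {"linear":[-38,0,10],"twist":[0.001,0.472,0],"fingers":0.0},
  {"linear":[-39,0,5],"twist":[0.001,0.472,0],"fingers":0.0},
])

```text
time_s: 8.15
tool_pos: [0.531, -0.052, 0.1447]
tcp_rot: [[0.883, 0.082, 0.462], [0.072, -0.997, 0.039], [0.464, -0.001, -0.886]]
ft_force: [0.4, -0.1, -4.2]
finger_gap: 0.0166
grasp_force: 110.6
```

Run:
```python
from h import *
from plant import robot
s=robot.get_state();print(s['ft_force'],s['moment'],s['qpos'])
P,R=binpose([36,0,75],-8);inc(P,R)
snap('scene','s7');p=cv2.imread('pics/s7.png')[200:360,230:400]
snap('wrist','w7');q=cv2.imread('pics/w7.png')
snap('side','d7');r=cv2.imread('pics/d7.png')[190:320,260:400]
cv2.imwrite('pics/c7.png',np.hstack([cv2.resize(a,(266,300)) for a in(p,r)]+[cv2.resize(q[:300],(266,300))]))
```

```text
[ 0.37993141 -0.11080377 -4.18032555] [-0.08927434  1.0638131  -0.02069348] [-0.34072025 -0.04948629  2.20481487  0.36056882  0.57114223  0.88496012]
t8.15 lin [3.0, 0.9, -0.9] twist [-0.0014, 0.0067, 0.0008] rows 0.1
```

View pics/c7.png

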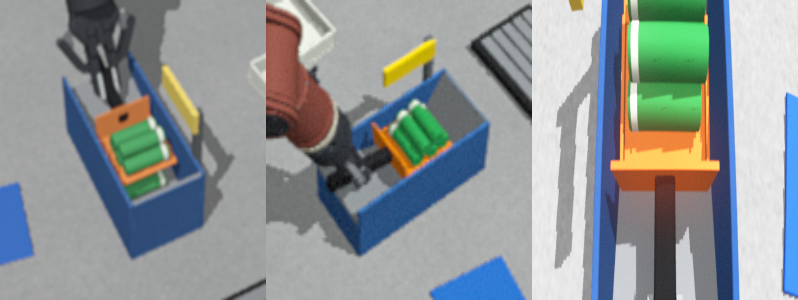

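```bash
cat >> h.py <<'E'
def scoopframe(H=np.array([-.098,0,.0383])):
    from plant import robot
    s=robot.get_state();T=np.array(s['tcp_rot']);p=np.array(s['tool_pos'])
    S=T@np.diag([1,-1,-1.])@Ro.from_euler('y',TILT).as_matrix()
    return p+.054*T[:,2]-S@H,S
def prof(f,t,S,lo=-40,hi=75):
    uv,w,h=load(f);k=mask(h,45,80,100,40)|((h[:,1]<40)&(h[:,2]>190));L=(w[k]-t)@S*1000
    g=mask(h,45,80,100,40)[k]
    for a in range(lo,hi,6):
        m=(L[:,0]>=a)&(L[:,0]<a+6)&(abs(L[:,1])<42)&(L[:,2]>5)&(L[:,2]<80)&g
        if m.sum()>5: print(f,a,m.sum(),'z',np.percentile(L[m,2],[10,90]).round(1),'y',np.percentile(L[m,1],[2,98]).round(0))
E
python3 - <<'E'
from h import *
t,S=scoopframe();print((BR.T@(t-BO)*1000).round(1))
for f in('w7','s7','d7'):prof(f+'.npz',t,S)
E
```

```text
[34.3  0.7 72.8]
w7.npz -22 20 z [12.2 14.7] y [-34. -20.]
w7.npz -16 2705 z [15. 19.] y [-33.  33.]
w7.npz -10 2451 z [18.7 20.4] y [-34.  33.]
w7.npz -4 4976 z [18.8 33.5] y [-36.  29.]
w7.npz 2 3312 z [34.2 36.6] y [-37.  30.]
w7.npz 8 2396 z [34.9 36.7] y [-37.  30.]
w7.npz 14 781 z [30.8 34.7] y [-36.  30.]
w7.npz 20 3621 z [24.9 33.1] y [-36.  23.]
s7.npz 2 22 z [28.  34.4] y [-39.  11.]
s7.npz 8 76 z [23.6 34.2] y [-39.  19.]
s7.npz 14 56 z [25.5 32. ] y [-39.  17.]
s7.npz 20 16 z [12.6 32.1] y [-39.  17.]
s7.npz 26 29 z [16.  34.5] y [-39.  19.]
s7.npz 32 87 z [13.4 35.6] y [-39.  19.]
s7.npz 38 160 z [13.2 31.2] y [-38.  20.]
s7.npz 44 70 z [ 7.8 26.2] y [-36.  19.]
s7.npz 50 72 z [ 6.1 14.2] y [-37.  21.]
d7.npz -22 36 z [11.4 22.6] y [-33.  23.]
d7.npz -16 33 z [13.7 25.5] y [-32.  25.]
d7.npz -10 59 z [15.7 36.8] y [-34.  23.]
d7.npz -4 49 z [22.  41.5] y [-38.  21.]
d7.npz 2 36 z [31.3 41.7] y [-39.  21.]
d7.npz 8 35 z [19.1 38.7] y [-39.  19.]
d7.npz 14 26 z [15.  37.6] y [-38.  20.]
d7.npz 20 59 z [16.8 40.8] y [-39.  25.]
d7.npz 26 39 z [26.  42.1] y [-36.  22.]
d7.npz 32 30 z [17.4 41.1] y [-38.  18.]
d7.npz 38 14 z [16.3 33.7] y [-37.   3.]
d7.npz 44 15 z [14.4 24.2] y [-34.  19.]
```

The crops show the heaped scoop: wrist view has a cell by the back at (667,107), a higher one at (670,52) and another at (668,8), with a gap to the back wall at (665,145). Scene view has one cell or more left in the bin at (145,185). I tip the nose further up so the row rolls against the back wall.

Run:
```python
from h import *
for x,z,t in((34,90,-19),(34,95,-5)):
  P,R=binpose([x,0,z],t);inc(P,R)
```

```text
t8.30 lin [-14.8, 0.5, 2.4] twist [-0.0005, 0.1961, 0.0008] rows 1.6
t8.30 lin [16.2, 0.6, -23.5] twist [-0.0004, -0.0483, 0.0009] rows 0.7
```

Request:
apply_moves([
  {"linear":[-8,0,0],"twist":[0,0.1,0],"fingers":0.0},
  {"linear":[-15,0,2],"twist":[0,0.2,0],"fingers":0.0},
  {"linear":[-15,0,2],"twist":[0,0.2,0],"fingers":0.0},
  {"linear":[-15,0,2],"twist":[0,0.2,0],"fingers":0.0},
  {"linear":[-15,0,2],"twist":[0,0.2,0],"fingers":0.0},
  {"linear":[-15,0,2],"twist":[0,0.2,0],"fingers":0.0},
])

```text
time_s: 8.8
tool_pos: [0.5199, -0.0535, 0.1365]
tcp_rot: [[0.773, 0.081, 0.63], [0.063, -0.997, 0.051], [0.632, -0.0, -0.775]]
ft_force: [-0.3, -0.7, -4.9]
finger_gap: 0.0163
grasp_force: 110.5
```

Run:
```python
from h import *
from plant import robot
s=robot.get_state();print(s['ft_force'],s['moment'],s['qpos'])
t,S=scoopframe();print((BR.T@(t-BO)*1000).round(1))
snap('wrist','w8');snap('side','d8');snap('scene','s8')
for f in('w8','s8'):prof(f+'.npz',t,S)
uv,w,h=load('w8.npz');k=mask(h,5,18,150,100);L=(w[k]-t)@S*1000
print('orange',np.percentile(L,[1,50,99],axis=0).round(1).tolist())
for nm,m in(('walltop',(L[:,2]>25)),('floor',(L[:,2]<10)&(abs(L[:,1])<35)&(L[:,0]>-33)),('cheek',(L[:,0]>-25)&(abs(L[:,1])>38))):
    if m.sum()>5: print(nm,m.sum(),np.percentile(L[m],[5,50,95],axis=0).round(1).tolist())
```

```text
[-0.28480874 -0.69593615 -4.93918195] [-0.07084077  1.15445009 -0.03593849] [-0.40510675 -0.10635347  2.34741925  0.84738587  0.40465437  0.37676846]
[34.   0.4 90.7]
w8.npz -34 1291 z [18.5 20.2] y [-35.  31.]
w8.npz -28 4405 z [19.4 34.1] y [-38.  28.]
w8.npz -22 3626 z [35.1 38.4] y [-40.  27.]
w8.npz -16 2968 z [37.5 39.2] y [-40.  27.]
w8.npz -10 1836 z [34.2 37.9] y [-40.  27.]
w8.npz 2 4040 z [15.6 27.2] y [-40.  18.]
w8.npz 8 3122 z [27.8 30.5] y [-40.  27.]
w8.npz 14 2249 z [29.  30.9] y [-40.  27.]
w8.npz 20 875 z [25.3 29.2] y [-40.  26.]
w8.npz 26 1108 z [16.3 18. ] y [-39.  27.]
w8.npz 32 945 z [16.5 18.1] y [-40.  27.]
s8.npz -16 27 z [34.9 38.1] y [-40.  14.]
s8.npz -10 119 z [22.  36.5] y [-41.  17.]
s8.npz -4 50 z [24.4 34.2] y [-42.  13.]
s8.npz 8 14 z [23.4 29.4] y [-42.  11.]
s8.npz 14 57 z [20.8 30.4] y [-42.  16.]
s8.npz 20 106 z [14.9 28.2] y [-39.  16.]
s8.npz 26 42 z [15.2 24.9] y [-41.  12.]
s8.npz 32 51 z [11.9 18.1] y [-42.  15.]
s8.npz 38 93 z [ 6.4 16.3] y [-41.  16.]
s8.npz 44 20 z [ 6.3 13.9] y [-37.  12.]
orange [[-40.3, -45.3, -6.1], [-38.2, 26.9, 9.6], [35.8, 44.2, 37.3]]
walltop 2641 [[-38.9, -40.6, 26.1], [-38.4, 1.2, 33.6], [-35.3, 40.3, 37.1]]
floor 105 [[12.0, 32.5, -4.8], [15.7, 34.3, -3.8], [24.9, 34.9, -2.8]]
cheek 2339 [[-23.4, -42.6, -5.1], [-0.2, 41.1, -1.1], [32.4, 44.0, 5.8]]
```

```bash
sed -i 's/^TILT=.*/TILT=np.radians(23.2)/' h.py
python3 - <<'E'
from h import *
t,S=scoopframe();print((BR.T@(t-BO)*1000).round(1))
for x,z,t in((34,88,-10),(34,88,-4)):
  P,R=binpose([x,0,z],t);inc(P,R)
E
```

```text
[34.2  0.4 85.6]
t8.95 lin [15.3, 0.3, -9.2] twist [-0.0002, -0.1059, 0.0012] rows 0.8
t8.95 lin [29.7, 0.3, -14.8] twist [-0.0002, -0.2106, 0.0012] rows 1.7
```

Request:
apply_moves([
  {"linear":[8,0,-5],"twist":[0,-0.053,0],"fingers":0.0},
  {"linear":[15,0,-9],"twist":[0,-0.106,0],"fingers":0.0},
  {"linear":[20,0,-11],"twist":[0,-0.14,0],"fingers":0.0},
  {"linear":[25,0,-13],"twist":[0,-0.175,0],"fingers":0.0},
  {"linear":[30,0,-15],"twist":[0,-0.21,0],"fingers":0.0},
  {"linear":[30,0,-15],"twist":[0,-0.21,0],"fingers":0.0},
  {"linear":[30,0,-15],"twist":[0,-0.21,0],"fingers":0.0},
  {"linear":[30,0,-15],"twist":[0,-0.21,0],"fingers":0.0},
])

```text
time_s: 9.62
tool_pos: [0.5328, -0.0519, 0.1663]
tcp_rot: [[0.887, 0.081, 0.455], [0.072, -0.997, 0.038], [0.457, -0.001, -0.89]]
ft_force: [-0.9, 0.0, -4.1]
finger_gap: 0.0161
grasp_force: 110.5
```

Run:
```python
from h import *
from plant import robot
s=robot.get_state();print(s['ft_force'],s['moment'],s['qpos'])
t,S=scoopframe();print((BR.T@(t-BO)*1000).round(1),np.degrees(np.arcsin(-S[2,0])))
snap('wrist','w9');snap('scene','s9')
for f in('w9','s9'):prof(f+'.npz',t,S)
uv,w,h=load('w9.npz');k=mask(h,5,18,150,100);L=(w[k]-t)@S*1000
for nm,m in(('walltop',(L[:,2]>25)),('floor',(L[:,2]<7)&(abs(L[:,1])<39)&(L[:,0]>-33)),('cheek',(L[:,0]>-25)&(abs(L[:,1])>38))):
    if m.sum()>5: print(nm,m.sum(),np.percentile(L[m],[5,50,95],axis=0).round(1).tolist())
```

```text
[-0.90015268  0.02038112 -4.05923025] [-0.05553141  1.08255774  0.05521747] [-0.33723088 -0.08476452  2.18641004  0.32323778  0.62653675  0.92937493]
[32.8  1.  86.9] -3.9807653693401135
w9.npz -34 896 z [22.4 24.1] y [-36.  30.]
w9.npz -28 4643 z [23.5 38.1] y [-39.  26.]
w9.npz -22 3835 z [39.1 43. ] y [-40.  27.]
w9.npz -16 2949 z [42.4 44. ] y [-40.  26.]
w9.npz -10 1829 z [39.6 43. ] y [-40.  26.]
w9.npz -4 8 z [37.7 38.5] y [10. 16.]
w9.npz 2 3783 z [21.4 33.1] y [-40.  17.]
w9.npz 8 3221 z [33.6 36.9] y [-41.  26.]
w9.npz 14 2305 z [35.9 37.5] y [-41.  26.]
w9.npz 20 959 z [32.4 36.1] y [-40.  26.]
w9.npz 26 680 z [23.7 25.3] y [-40.  18.]
w9.npz 32 1359 z [23.8 25.5] y [-41.  26.]
s9.npz -22 18 z [38.1 41.7] y [-33.  14.]
s9.npz -16 56 z [35.6 42.5] y [-40.  15.]
s9.npz -10 124 z [22.  41.3] y [-40.  15.]
s9.npz -4 40 z [29.1 39.9] y [-42.  13.]
s9.npz 8 27 z [32.1 35.7] y [-39.  13.]
s9.npz 14 59 z [30.2 36.5] y [-40.  15.]
s9.npz 20 119 z [19.7 34.3] y [-40.  14.]
s9.npz 26 36 z [20.9 29.8] y [-39.  13.]
s9.npz 32 55 z [18.6 24.4] y [-41.  15.]
s9.npz 38 90 z [12.3 23.1] y [-41.  14.]
s9.npz 44 20 z [14.8 21.1] y [-40.  14.]
walltop 2772 [[-38.5, -40.5, 26.2], [-38.2, 4.3, 35.2], [-35.5, 40.6, 40.6]]
floor 1273 [[-20.6, 33.3, 1.8], [15.4, 36.9, 2.9], [38.4, 38.8, 4.0]]
cheek 2429 [[-23.2, -42.5, 1.2], [2.7, 41.1, 4.3], [36.9, 44.2, 10.9]]
```

Run:
```python
from h import *
P,R=binpose([40,0,115],-4);inc(P,R)
P,R=binpose([49,0,115],-3);inc(P,R)
```

```text
t9.72 lin [19.8, 0.8, -21.9] twist [-0.0012, 0.0011, -0.0002] rows 0.7
t9.72 lin [30.0, 0.8, -19.1] twist [-0.0012, -0.0163, -0.0002] rows 0.9
```

Request:
apply_moves([
  {"linear":[6,0,-7],"twist":[0,0,0],"fingers":0.0},
  {"linear":[13,0,-14],"twist":[0,0,0],"fingers":0.0},
  {"linear":[20,0.8,-20],"twist":[0,-0.005,0],"fingers":0.0},
  {"linear":[25,0.8,-20],"twist":[0,-0.01,0],"fingers":0.0},
  {"linear":[30,0.8,-19],"twist":[-0.001,-0.016,0],"fingers":0.0},
  {"linear":[30,0.8,-19],"twist":[-0.001,-0.016,0],"fingers":0.0},
  {"linear":[30,0.8,-19],"twist":[-0.001,-0.016,0],"fingers":0.0},
])

```text
time_s: 10.3
tool_pos: [0.5514, -0.0515, 0.1974]
tcp_rot: [[0.894, 0.081, 0.441], [0.073, -0.997, 0.035], [0.443, 0.001, -0.897]]
ft_force: [-0.2, 0.5, -5.2]
finger_gap: 0.0166
grasp_force: 110.5
```

Run:
```python
from h import *
t,S=scoopframe();print((BR.T@(t-BO)*1000).round(1),np.degrees(np.arcsin(-S[2,0])))
snap('wrist','w10');prof('w10.npz',t,S)
uv,w,h=load('w10.npz');b=mask(h,20,32,130,80)&(w[:,2]>.13);L=(w[b]-BO)@BR*1000
if b.sum()>5:
    print('bar',np.percentile(L,[1,50,99],axis=0).round(1).tolist())
    k=(h[:,2]>0)&mask(h,45,80,100,40);M=(w[k]-BO)@BR*1000
    for a in range(20,95,6):
        m=(M[:,0]>=a)&(M[:,0]<a+6)
        if m.sum()>20: print(a,np.percentile(M[m,2],95).round(1))
for y in (0,25,70,125):
    P,R=binpose([49,y,115],-3);inc(P,R)
```

```text
[ 5.02e+01 -1.00e-01  1.16e+02] -3.0696117763387827
w10.npz -34 951 z [22.4 24.1] y [-36.  30.]
w10.npz -28 4653 z [23.5 38.1] y [-38.  27.]
w10.npz -22 3828 z [39.2 43.1] y [-40.  27.]
w10.npz -16 2948 z [42.4 44. ] y [-40.  26.]
w10.npz -10 1795 z [39.6 42.9] y [-40.  26.]
w10.npz 2 3812 z [21.4 33.1] y [-40.  18.]
w10.npz 8 3227 z [33.6 36.9] y [-40.  26.]
w10.npz 14 2287 z [35.9 37.6] y [-41.  26.]
w10.npz 20 943 z [32.4 36.2] y [-40.  26.]
w10.npz 26 702 z [23.6 25.3] y [-40.  18.]
w10.npz 32 1333 z [23.8 25.5] y [-41.  26.]
bar [[12.0, -37.3, 137.4], [41.6, 53.8, 161.3], [78.2, 60.7, 175.6]]
20 153.4
26 158.4
32 159.4
38 158.5
50 149.7
56 153.8
62 154.6
68 153.5
74 143.1
80 143.5
t10.35 lin [-0.6, 0.0, 0.0] twist [-0.0001, -0.0003, 0.0005] rows 0.0
t10.35 lin [-0.6, -25.0, 0.0] twist [-0.0001, -0.0003, 0.0005] rows 0.6
t10.35 lin [-0.6, -70.0, 0.0] twist [-0.0001, -0.0003, 0.0005] rows 1.7
t10.35 lin [-0.6, -125.0, 0.0] twist [-0.0001, -0.0003, 0.0005] rows 3.0
```

Request:
apply_moves([
  {"linear":[-1.6,-3,1],"twist":[0,0,0],"fingers":0.0},
  {"linear":[-1.6,-10,1],"twist":[0,0,0],"fingers":0.0},
  {"linear":[-1.6,-16,1],"twist":[0,0,0],"fingers":0.0},
  {"linear":[-1.6,-20,1],"twist":[0,0,0],"fingers":0.0},
  {"linear":[-1.6,-23,1],"twist":[0,0,0],"fingers":0.0},
  {"linear":[-1.6,-26,1],"twist":[0,0,0],"fingers":0.0},
  {"linear":[-1.6,-30,1],"twist":[0,0,0],"fingers":0.0},
  {"linear":[-1.6,-34,1],"twist":[0,0,0],"fingers":0.0},
  {"linear":[-1.6,-38,1],"twist":[0,0,0],"fingers":0.0},
  {"linear":[-1.6,-42,1],"twist":[0,0,0],"fingers":0.0},
  {"linear":[-1.6,-46,1],"twist":[0,0,0],"fingers":0.0},
  {"linear":[-1.6,-50,1],"twist":[0,0,0],"fingers":0.0},
])

```text
time_s: 11.35
tool_pos: [0.5461, -0.0015, 0.1958]
tcp_rot: [[0.894, 0.08, 0.441], [0.072, -0.997, 0.035], [0.443, 0.001, -0.897]]
ft_force: [0.2, -3.0, -4.4]
finger_gap: 0.0163
grasp_force: 110.4
```

Run:
```python
from h import *
from plant import robot
s=robot.get_state();print(s['ft_force'],s['moment'])
t,S=scoopframe();print((BR.T@(t-BO)*1000).round(1),np.degrees(np.arcsin(-S[2,0])))
snap('wrist','w11');snap('scene','s11');prof('w11.npz',t,S)
P,R=binpose([49,125,114],-3);inc(P,R)
p=cv2.imread('pics/s11.png')[200:360,230:400];q=cv2.imread('pics/w11.png')[:360]
cv2.imwrite('pics/c11.png',np.hstack([cv2.resize(p,(400,376)),cv2.resize(q,(400,376))]))
```

```text
[ 0.17921069 -2.96444101 -4.42487867] [-0.30814371  1.02832598 -0.36056579]
[ 48.9  50.  114.5] -3.0877263581358836
w11.npz -34 930 z [22.4 24.1] y [-36.  23.]
w11.npz -28 3803 z [23.4 37.8] y [-39.  22.]
w11.npz -22 2709 z [23.6 42.9] y [-41.  23.]
w11.npz -16 1871 z [42.3 44. ] y [-41.  16.]
w11.npz -10 1253 z [23.7 42.8] y [-41.  27.]
w11.npz -4 128 z [23.6 25. ] y [17. 27.]
w11.npz 2 2244 z [21.  32.1] y [-41.   3.]
w11.npz 8 1994 z [32.9 36.2] y [-41.   2.]
w11.npz 14 1428 z [35.2 37. ] y [-41.   3.]
w11.npz 20 643 z [31.8 35.7] y [-41.   3.]
w11.npz 26 602 z [23.5 25.5] y [-41.  26.]
w11.npz 32 1022 z [24.  25.6] y [-41.  25.]
t11.45 lin [0.3, -74.5, 0.3] twist [-0.0001, -0.0013, 0.0009] rows 1.8
```

View pics/c11.png

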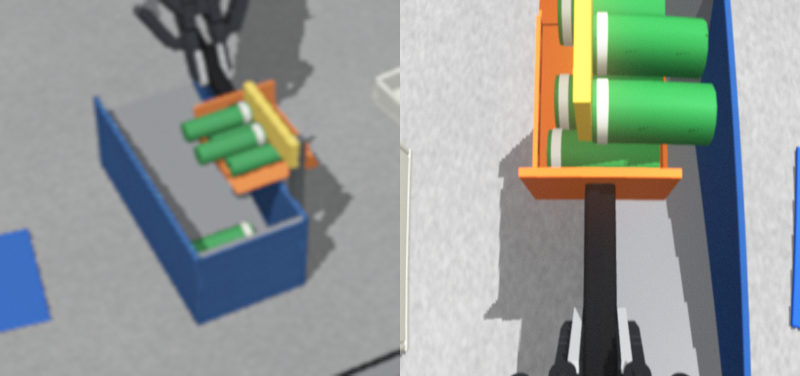

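The left crop shows both upper cells, at (215,122) and (230,143), being held back by the bar while the scoop passes, with one cell in the bin at (222,238). The right crop shows the three row cells staying in the tray. I continue.

Request:
apply_moves([
  {"linear":[0,-4,0],"twist":[0,0,0],"fingers":0.0},
  {"linear":[0,-8,0],"twist":[0,0,0],"fingers":0.0},
  {"linear":[0,-12,0],"twist":[0,0,0],"fingers":0.0},
  {"linear":[0,-16,0],"twist":[0,0,0],"fingers":0.0},
  {"linear":[0,-20,0],"twist":[0,0,0],"fingers":0.0},
  {"linear":[0,-25,0],"twist":[0,0,0],"fingers":0.0},
  {"linear":[0,-30,0],"twist":[0,0,0],"fingers":0.0},
  {"linear":[0,-36,0],"twist":[0,0,0],"fingers":0.0},
  {"linear":[0,-44,0],"twist":[0,0,0],"fingers":0.0},
  {"linear":[0,-54,0],"twist":[0,0,0],"fingers":0.0},
  {"linear":[0,-64,0],"twist":[0,0,0],"fingers":0.0},
  {"linear":[0,-75,0],"twist":[0,0,0],"fingers":0.0},
])

```text
time_s: 12.45
tool_pos: [0.5407, 0.0742, 0.1969]
tcp_rot: [[0.893, 0.081, 0.444], [0.073, -0.997, 0.036], [0.445, 0.0, -0.895]]
ft_force: [0.2, -1.0, -3.2]
finger_gap: 0.0164
grasp_force: 110.6
```

Run:
```python
from h import *
from plant import robot
s=robot.get_state();print(s['ft_force'],s['moment'])
t,S=scoopframe();print((BR.T@(t-BO)*1000).round(1),np.degrees(np.arcsin(-S[2,0])))
snap('wrist','w12');snap('scene','s12');prof('w12.npz',t,S)
P,R=binpose([49,125,114],-3);inc(P,R)
p=cv2.imread('pics/s12.png')[200:360,230:400];q=cv2.imread('pics/w12.png')[:360]
cv2.imwrite('pics/c12.png',np.hstack([cv2.resize(p,(400,376)),cv2.resize(q,(400,376))]))
```

```text
[ 0.18228864 -0.95716435 -3.17235773] [-0.05905127  0.7342068  -0.01867715]
[ 49.8 126.  115.8] -3.228623242521725
w12.npz -34 918 z [22.5 24.1] y [-36.  31.]
w12.npz -28 2527 z [23.3 25.2] y [-36.  31.]
w12.npz -22 1920 z [21.3 24.4] y [-36.  31.]
w12.npz -16 1663 z [14.8 20.6] y [-40.  18.]
w12.npz -10 2964 z [19.8 24.2] y [-40.  26.]
w12.npz -4 2299 z [23.5 25.2] y [-40.  26.]
w12.npz 2 1359 z [21.2 24.4] y [-40.  26.]
w12.npz 8 53 z [17.1 21.3] y [-10.  26.]
w12.npz 14 3455 z [14.6 22.8] y [-40.  18.]
w12.npz 20 2471 z [22.8 25.2] y [-41.  25.]
w12.npz 26 1607 z [23.3 25. ] y [-41.  26.]
w12.npz 32 297 z [20.6 22.9] y [-41.  16.]
t12.55 lin [-0.8, 1.8, 0.9] twist [-0.0012, -0.0035, 0.0024] rows 0.1
```

View pics/c12.png

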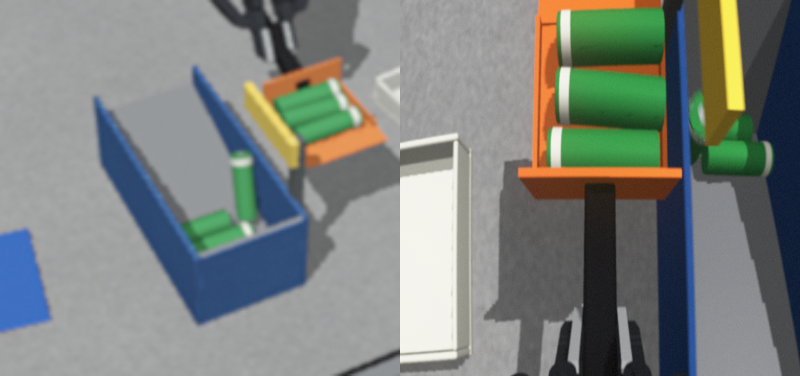

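Both crops show the level row of three in the scoop, and the other three cells in the bin, one leaning at (243,185). That was my last picture view; from here I use numbers only.

Run:
```python
from h import *
uv,w,h=load('w12.npz');m=(h[:,1]<40)&(w[:,2]>.031)&(w[:,2]<.04)&(w[:,1]>.15)&(w[:,0]<.75);P=w[m];print(len(P),rect(P),P.min(0),P.max(0),uv[m].min(0),uv[m].max(0))
P2,R=grasp_pose([.505,.277,.16],10,-3);inc(P2,R)
```

```text
3488 (array([604.2, 257.3]), array([140.6,  70.3]), 9.0) [0.53055959 0.21288846 0.0310002 ] [0.67853439 0.30236395 0.03743499] [  0. 127.] [ 96. 348.]
t12.55 lin [-107.0, -192.9, -103.2] twist [0.0406, -0.0035, -0.0821] rows 5.8
```

```bash
cat >> h.py <<'E'
DC=np.array([.5987,.292]);DY=np.radians(9)
def dishnose(xl,z,pitch,yaw=9):
    e=np.array([np.cos(DY),np.sin(DY)]);n=np.r_[DC+e*xl/1000,z/1000]
    S=Ro.from_euler('ZY',[yaw,pitch],degrees=True).as_matrix()
    return grasp_pose(n-S[:,0]*.058,yaw,pitch)
E
python3 - <<'E'
from h import *
P,R=dishnose(-30,130,-3);print(P);inc(P,R)
E
```

```text
[0.38967355 0.25889346 0.20853505]
t12.55 lin [-115.7, -195.8, -70.6] twist [0.0329, -0.0035, -0.0664] rows 5.7
```

Request:
apply_moves([
  {"linear":[-4,-10,-3],"twist":[0.002,0,-0.003],"fingers":0.0},
  {"linear":[-14,-28,-9],"twist":[0.005,0,-0.01],"fingers":0.0},
  {"linear":[-29,-50,-18],"twist":[0.009,0,-0.018],"fingers":0.0},
  {"linear":[-45,-75,-27],"twist":[0.013,0,-0.026],"fingers":0.0},
  {"linear":[-60,-100,-37],"twist":[0.017,0,-0.034],"fingers":0.0},
  {"linear":[-75,-125,-46],"twist":[0.021,-0.002,-0.042],"fingers":0.0},
  {"linear":[-90,-150,-55],"twist":[0.025,-0.003,-0.05],"fingers":0.0},
  {"linear":[-103,-173,-63],"twist":[0.029,-0.003,-0.058],"fingers":0.0},
  {"linear":[-111,-188,-68],"twist":[0.032,-0.003,-0.064],"fingers":0.0},
  {"linear":[-116,-196,-71],"twist":[0.033,-0.003,-0.066],"fingers":0.0},
  {"linear":[-116,-196,-71],"twist":[0.033,-0.003,-0.066],"fingers":0.0},
  {"linear":[-116,-196,-71],"twist":[0.033,-0.003,-0.066],"fingers":0.0},
])

```text
time_s: 13.55
tool_pos: [0.3893, 0.2583, 0.2086]
tcp_rot: [[0.886, 0.156, 0.436], [0.139, -0.988, 0.069], [0.441, -0.001, -0.897]]
ft_force: [-0.3, -0.5, -3.1]
finger_gap: 0.0163
grasp_force: 110.6
```

Run:
```python
from h import *
from plant import robot
s=robot.get_state();print(s['ft_force'],np.round(s['qpos'],3))
t,S=scoopframe();snap('wrist','w13');prof('w13.npz',t,S,-40,60)
snap('scene','s13');uv,w,h=load('s13.npz')
m=(h[:,1]<40)&(w[:,2]>.03)&(w[:,2]<.045)&(w[:,1]>.2)&(w[:,1]<.4)&(w[:,0]<.75)&(w[:,0]>.5)&(h[:,2]>150)
print(rect(w[m]))
for a in((-30,110,-3),(-30,70,10),(-30,45,22),(-30,32,30),(-30,20,40),(-30,20,46),(-30,24,54)):
    print(a);P,R=dishnose(*a);inc(P,R)
```

```text
[-0.25729585 -0.51262069 -3.14299235] [ 0.5   -0.318  2.283 -0.218  0.754  2.042]
w13.npz -34 953 z [22.6 24.4] y [-35.  31.]
w13.npz -28 2499 z [23.5 25.3] y [-36.  31.]
w13.npz -22 1895 z [21.2 24.4] y [-36.  31.]
w13.npz -16 2283 z [15.3 21. ] y [-38.  20.]
w13.npz -10 2827 z [21.6 24.8] y [-38.  28.]
w13.npz -4 2164 z [23.7 25.2] y [-39.  28.]
w13.npz 2 1023 z [21.1 23.8] y [-39.  27.]
w13.npz 8 2904 z [15.1 22.1] y [-39.  27.]
w13.npz 14 2626 z [22.4 25. ] y [-39.  27.]
w13.npz 20 1801 z [23.4 25.3] y [-39.  27.]
w13.npz 26 383 z [21.  23.5] y [-39.  19.]
(array([600.4, 292.9]), array([146. , 144.7]), 8.1)
(-30, 110, -3)
t13.65 lin [-8.6, -1.5, 17.8] twist [0.0011, 0.0008, -0.0029] rows 0.5
(-30, 70, 10)
t13.65 lin [10.9, -1.6, 28.7] twist [0.0008, -0.2261, -0.003] rows 1.8
(-30, 45, 22)
t13.65 lin [38.4, -1.7, 36.0] twist [0.0005, -0.4355, -0.003] rows 3.5
(-30, 32, 30)
t13.65 lin [59.7, -1.8, 42.2] twist [0.0002, -0.5751, -0.0031] rows 4.6
(-30, 20, 40)
t13.65 lin [88.9, -1.9, 51.4] twist [-0.0, -0.7497, -0.0031] rows 6.0
(-30, 20, 46)
t13.65 lin [109.5, -1.9, 53.4] twist [-0.0002, -0.8544, -0.0031] rows 6.8
(-30, 24, 54)
t13.65 lin [138.2, -2.0, 55.8] twist [-0.0004, -0.994, -0.0032] rows 8.0
```

Request:
apply_moves([
  {"linear":[-6,-1,14],"twist":[0,-0.03,-0.002],"fingers":0.0},
  {"linear":[0,-1.5,21],"twist":[0,-0.12,-0.003],"fingers":0.0},
  {"linear":[11,-1.6,28],"twist":[0,-0.226,-0.003],"fingers":0.0},
  {"linear":[24,-1.6,32],"twist":[0,-0.33,-0.003],"fingers":0.0},
  {"linear":[38,-1.7,36],"twist":[0,-0.435,-0.003],"fingers":0.0},
  {"linear":[49,-1.8,39],"twist":[0,-0.505,-0.003],"fingers":0.0},
  {"linear":[60,-1.8,42],"twist":[0,-0.575,-0.003],"fingers":0.0},
  {"linear":[74,-1.8,46.5],"twist":[0,-0.66,-0.003],"fingers":0.0},
  {"linear":[89,-1.9,51],"twist":[0,-0.75,-0.003],"fingers":0.0},
  {"linear":[99,-1.9,52.5],"twist":[0,-0.8,-0.003],"fingers":0.0},
  {"linear":[109,-1.9,53.4],"twist":[0,-0.854,-0.003],"fingers":0.0},
  {"linear":[109,-1.9,53.4],"twist":[0,-0.854,-0.003],"fingers":0.0},
])

```text
time_s: 14.65
tool_pos: [0.5128, 0.2769, 0.2076]
tcp_rot: [[0.911, 0.153, -0.382], [0.142, -0.988, -0.059], [-0.387, -0.0, -0.922]]
ft_force: [1.3, -1.1, -2.1]
finger_gap: 0.0164
grasp_force: 110.6
```

Request:
apply_moves([
  {"linear":[0,0,0],"twist":[0,0,0],"fingers":0.0},
  {"linear":[0,0,0],"twist":[0,0,0],"fingers":0.0},
  {"linear":[0,0,0],"twist":[0,0,0],"fingers":0.0},
  {"linear":[0,0,0],"twist":[0,0,0],"fingers":0.0},
  {"linear":[0,0,0],"twist":[0,0,0],"fingers":0.0},
  {"linear":[0,0,0],"twist":[0,0,0],"fingers":0.0},
])

```text
time_s: 15.15
tool_pos: [0.5086, 0.2781, 0.2084]
tcp_rot: [[0.911, 0.157, -0.382], [0.145, -0.988, -0.061], [-0.387, 0.0, -0.922]]
ft_force: [-0.2, 1.4, -1.4]
finger_gap: 0.0157
grasp_force: 110.6
```

Run:
```python
from h import *
from plant import robot
s=robot.get_state();print(s['ft_force'],np.round(s['qpos'],3))
t,S=scoopframe();print(np.degrees(np.arcsin(-S[2,0])),t+S@[.058,0,0])
snap('wrist','w14');snap('scene','s14');snap('side','d14')
for f in('s14','w14','d14'):
    uv,w,h=load(f+'.npz');g=mask(h,45,80,100,40)&(w[:,1]>.2)
    L=(w[g]-np.r_[DC,0])@Ro.from_euler('z',9,degrees=True).as_matrix()*1000
    hh,_=np.histogram(L[:,0],bins=np.arange(-110,80,10));print(f,hh,np.percentile(L[:,2],[2,50,98]) if len(L) else'')
for a in((-30,22,54),(-30,60,50),(-50,140,10)):
    P,R=dishnose(*a);inc(P,R)
```

```text
[-0.24904457  1.44150505 -1.39922101] [0.333 0.436 1.481 0.068 1.617 1.736]
45.966718379840046 [0.56789737 0.28752054 0.01983741]
s14 [ 0  0  0  0  0  0  0  0  0  0 28 84  7  8 84 48 15  0] [ 13.31582925  23.30068667 108.39479039]
w14 [0 0 0 0 0 0 0 0 0 0 0 0 0 0 0 0 0 0] 
d14 [ 0  0  0  0  0  0  0  0  1 38 45  2 20 55 27 51 22  0] [13.0219046  25.48302494 34.5689109 ]
t15.30 lin [22.2, 0.3, -19.0] twist [0.0002, -0.1397, 0.0001] rows 1.1
t15.30 lin [-3.9, 0.3, -46.2] twist [0.0002, -0.0699, 0.0002] rows 1.1
t15.30 lin [-128.2, 0.3, 0.5] twist [0.0002, 0.6282, 0.0002] rows 5.0
```

Run:
```python
from h import *
for a in((-35,80,46),(-60,170,0)):
    P,R=dishnose(*a);inc(P,R)
P,R=grasp_pose([.6454,-.2943,.16],-9,0);print(P);inc(P,R)
```

```text
t15.30 lin [-27.1, 0.3, -54.2] twist [0.0002, -0.0001, 0.0002] rows 1.5
t15.30 lin [-154.2, 0.3, 10.8] twist [0.0002, 0.8028, 0.0002] rows 6.4
[ 0.52759558 -0.27564161  0.24793331]
t15.30 lin [-78.3, 549.8, -10.1] twist [-0.001, 0.796, 0.3229] rows 13.3
```

Run:
```python
from h import *
P,R=dishnose(-50,270,0);inc(P,R)
```

```text
t15.30 lin [-183.7, 0.3, -85.2] twist [0.0002, 0.8028, 0.0002] rows 6.4
```

Request:
apply_moves([
  {"linear":[-14,0,-27],"twist":[0,0,0],"fingers":0.0},
  {"linear":[-27,0,-54],"twist":[0,0,0],"fingers":0.0},
  {"linear":[-40,0,-70],"twist":[0,0.05,0],"fingers":0.0},
  {"linear":[-150,0,-20],"twist":[0,0.8,0],"fingers":0.0},
  {"linear":[-150,0,-20],"twist":[0,0.8,0],"fingers":0.0},
  {"linear":[-150,0,-20],"twist":[0,0.8,0],"fingers":0.0},
  {"linear":[-150,0,-20],"twist":[0,0.8,0],"fingers":0.0},
  {"linear":[-150,0,-20],"twist":[0,0.8,0],"fingers":0.0},
  {"linear":[-150,0,-20],"twist":[0,0.8,0],"fingers":0.0},
  {"linear":[-180,0,-80],"twist":[0,0.8,0],"fingers":0.0},
  {"linear":[-180,0,-80],"twist":[0,0.8,0],"fingers":0.0},
  {"linear":[-180,0,-80],"twist":[0,0.8,0],"fingers":0.0},
])

```text
time_s: 16.3
tool_pos: [0.3762, 0.2578, 0.3578]
tcp_rot: [[0.905, 0.158, 0.395], [0.143, -0.987, 0.066], [0.4, -0.003, -0.916]]
ft_force: [1.0, 0.7, 1.1]
finger_gap: 0.0163
grasp_force: 110.7
```

Run:
```python
from h import *
from plant import robot
t,S=scoopframe();print(t,robot.get_state()['ft_force'])
snap('scene','s15');snap('side','d15')
for f in('s15','d15'):
    uv,w,h=load(f+'.npz');G=mask(h,45,80,100,40)&(w[:,2]<.15)
    for nm,c,yaw,g in(('dish',np.r_[DC,0],9,G&(w[:,1]>.15)),('bin',BO,4.6,G&(w[:,1]<.1))):
        L=(w[g]-c)@Ro.from_euler('z',yaw,degrees=True).as_matrix()*1000
        print(f,nm,g.sum(),np.percentile(L,[1,50,99],axis=0).round(0).tolist(),np.histogram(L[:,0],bins=np.arange(-60,140,10))[0])
P,R=grasp_pose([.52,0,.27],0,0);inc(P,R);
P,R=grasp_pose([.6454,-.2943,.25],-9,0);inc(P,R);
```

```text
[0.49451912 0.27694276 0.27061629] [0.97270649 0.72296382 1.09281091]
s15 dish 323 [[-991.0, -43.0, 13.0], [11.0, -10.0, 23.0], [54.0, 496.0, 139.0]] [ 0  0  0  0  0 27 79 12 18 69 52 17  0  0  0  0  0  0  0]
s15 bin 435 [[14.0, -31.0, 25.0], [64.0, 12.0, 39.0], [88.0, 53.0, 56.0]] [  0   0   0   0   0   0   1  20  29  25  38  62 145  48  66   1   0   0
   0]
d15 dish 262 [[-18.0, -42.0, 12.0], [24.0, -13.0, 26.0], [56.0, 21.0, 35.0]] [ 0  0  0  0 38 43  4 21 55 25 57 19  0  0  0  0  0  0  0]
d15 bin 223 [[-3.0, -17.0, 28.0], [50.0, 19.0, 43.0], [85.0, 50.0, 60.0]] [ 0  0  0  0  0  6  3 13 23 14 50 47 23 34 10  0  0  0  0]
t16.40 lin [-12.5, 257.9, -10.7] twist [-0.063, 0.0003, 0.1443] rows 6.2
t16.40 lin [55.2, 550.1, 39.7] twist [-0.1249, 0.0003, 0.2886] rows 13.3
```

Request:
apply_moves([
  {"linear":[-6,60,-10],"twist":[-0.015,0,0.035],"fingers":0.0},
  {"linear":[-12,258,-10],"twist":[-0.063,0,0.144],"fingers":0.0},
  {"linear":[-12,258,-10],"twist":[-0.063,0,0.144],"fingers":0.0},
  {"linear":[-12,258,-10],"twist":[-0.063,0,0.144],"fingers":0.0},
  {"linear":[-12,258,-10],"twist":[-0.063,0,0.144],"fingers":0.0},
  {"linear":[-12,258,-10],"twist":[-0.063,0,0.144],"fingers":0.0},
  {"linear":[-12,258,-10],"twist":[-0.063,0,0.144],"fingers":0.0},
  {"linear":[55,550,10],"twist":[-0.125,0,0.289],"fingers":0.0},
  {"linear":[55,550,10],"twist":[-0.125,0,0.289],"fingers":0.0},
  {"linear":[55,550,10],"twist":[-0.125,0,0.289],"fingers":0.0},
  {"linear":[55,550,10],"twist":[-0.125,0,0.289],"fingers":0.0},
  {"linear":[55,550,10],"twist":[-0.125,0,0.289],"fingers":0.0},
])

```text
time_s: 17.4
tool_pos: [0.4805, -0.1951, 0.3596]
tcp_rot: [[0.91, -0.158, 0.384], [-0.146, -0.987, -0.062], [0.389, 0.001, -0.921]]
ft_force: [1.0, 0.1, -0.7]
finger_gap: 0.0159
grasp_force: 110.7
```

Run:
```python
from h import *
t,S=scoopframe();print(t)
P,R=grasp_pose([.6465,-.291,.10],-9,0);inc(P,R);
```

```text
[ 0.59776485 -0.21401528  0.27106451]
t17.40 lin [-11.7, 68.5, 181.5] twist [0.0015, 0.0054, -0.0015] rows 4.7
```

Request:
apply_moves([
  {"linear":[30,68,15],"twist":[0,0.005,0],"fingers":0.0},
  {"linear":[30,68,15],"twist":[0,0.005,0],"fingers":0.0},
  {"linear":[30,68,15],"twist":[0,0.005,0],"fingers":0.0},
  {"linear":[-12,68.5,181],"twist":[0.0015,0.005,-0.0015],"fingers":0.0},
  {"linear":[-12,68.5,181],"twist":[0.0015,0.005,-0.0015],"fingers":0.0},
  {"linear":[-12,68.5,181],"twist":[0.0015,0.005,-0.0015],"fingers":0.0},
  {"linear":[-12,68.5,181],"twist":[0.0015,0.005,-0.0015],"fingers":0.0},
  {"linear":[-12,68.5,181],"twist":[0.0015,0.005,-0.0015],"fingers":0.0},
  {"linear":[-12,68.5,181],"twist":[0.0015,0.005,-0.0015],"fingers":0.0},
])

```text
time_s: 18.15
tool_pos: [0.5265, -0.2682, 0.185]
tcp_rot: [[0.911, -0.155, 0.383], [-0.145, -0.988, -0.056], [0.387, -0.004, -0.922]]
ft_force: [-0.7, -0.6, -1.6]
finger_gap: 0.0164
grasp_force: 110.7
```

Run:
```python
from h import *
from plant import robot
t,S=scoopframe();print(t,robot.get_state()['ft_force'])
snap('wrist','w16');uv,w,h=load('w16.npz');k=mask(h,5,18,150,100);L=(w[k]-t)@S*1000
f=L[(abs(L[:,1])<30)&(abs(L[:,0])<30)];c=np.polyfit(f[:,0],f[:,2],1);print('floor slope',np.degrees(np.arctan(c[0])),'z0',c[1],np.percentile(L[:,2],99))
for z in(.02,.007,.0035):
    P,R=grasp_pose([.6465,-.291,z],-9,0);inc(P,R)
```

```text
[ 0.64376846 -0.28617902  0.096168  ] [-0.6608275  -0.55974126 -1.58243679]
floor slope 0.3559841122592773 z0 3.3123641911954897 41.15977581089763
t18.20 lin [-31.0, 2.7, 74.8] twist [-0.0011, 0.0012, 0.0008] rows 1.9
t18.20 lin [-36.1, 2.7, 86.8] twist [-0.0011, 0.0012, 0.0008] rows 2.3
t18.20 lin [-37.5, 2.7, 90.0] twist [-0.0011, 0.0012, 0.0008] rows 2.3
```

Request:
apply_moves([
  {"linear":[-12,2,30],"twist":[0,0,0],"fingers":0.0},
  {"linear":[-22,2.7,55],"twist":[0,0,0],"fingers":0.0},
  {"linear":[-30,2.7,72],"twist":[0,0,0],"fingers":0.0},
  {"linear":[-33,2.7,80],"twist":[0,0,0],"fingers":0.0},
  {"linear":[-34.5,2.7,83.5],"twist":[0,0,0],"fingers":0.0},
  {"linear":[-35.5,2.7,85.5],"twist":[0,0,0],"fingers":0.0},
  {"linear":[-35.5,2.7,85.5],"twist":[0,0,0],"fingers":0.0},
  {"linear":[-35.5,2.7,85.5],"twist":[0,0,0],"fingers":0.0},
])

```text
time_s: 18.87
tool_pos: [0.5308, -0.2742, 0.1]
tcp_rot: [[0.906, -0.155, 0.393], [-0.141, -0.988, -0.065], [0.399, 0.003, -0.917]]
ft_force: [0.6, -0.0, -2.1]
finger_gap: 0.0164
grasp_force: 110.7
```

Run:
```python
from h import *
from plant import robot
t,S=scoopframe();print(t,np.degrees(np.arcsin(-S[2,0])),robot.get_state()['ft_force'],robot.get_state()['moment'])
for z in(.004,.003):
    P,R=grasp_pose([.6465,-.291,z],-9,0);inc(P,R)
```

```text
[ 0.64899337 -0.29301053  0.01269726] -0.29450299603939195 [ 0.58141043 -0.01586035 -2.05464363] [0.08266581 0.39912826 0.01422915]
t18.87 lin [-5.4, -1.5, 6.5] twist [0.0024, -0.0051, 0.0023] rows 0.2
t18.87 lin [-5.8, -1.5, 7.4] twist [0.0024, -0.0051, 0.0023] rows 0.2
```

Request:
apply_moves([
  {"linear":[-2,-0.5,3],"twist":[0.002,-0.005,0.002],"fingers":0.0},
  {"linear":[-4,-1,5],"twist":[0.002,-0.005,0.002],"fingers":0.0},
  {"linear":[-5,-1.5,6],"twist":[0.002,-0.005,0.002],"fingers":0.0},
  {"linear":[-5.6,-1.5,7],"twist":[0.002,-0.005,0.002],"fingers":0.0},
  {"linear":[-5.8,-1.5,7.4],"twist":[0.002,-0.005,0.002],"fingers":0.0},
  {"linear":[-5.8,-1.5,7.4],"twist":[0.002,-0.005,0.002],"fingers":0.0},
])

```text
time_s: 19.37
tool_pos: [0.5283, -0.2721, 0.0909]
tcp_rot: [[0.908, -0.156, 0.389], [-0.143, -0.988, -0.061], [0.394, 0.0, -0.919]]
ft_force: [-8.5, 3.8, 14.2]
finger_gap: 0.0166
grasp_force: 112.9
```

Run:
```python
from h import *
from plant import robot
t,S=scoopframe();print(t,np.degrees(np.arcsin(-S[2,0])),robot.get_state()['ft_force'],robot.get_state()['moment'])
```

```text
[ 0.64608247 -0.29072087  0.00294091] 0.012893004016626212 [-8.46183044  3.76051384 14.22567812] [0.29801515 0.12735268 0.23992504]
```

Request:
apply_moves([
  {"linear":[0.4,0,-0.9],"twist":[0,0,0],"fingers":0.0},
  {"linear":[0.4,0,-0.9],"twist":[0,0,0],"fingers":0.0},
  {"linear":[0.4,0,-0.9],"twist":[0,0,0],"fingers":0.25},
  {"linear":[0.4,0,-0.9],"twist":[0,0,0],"fingers":0.35},
  {"linear":[0.4,0,-0.9],"twist":[0,0,0],"fingers":0.45},
  {"linear":[0.4,0,-0.9],"twist":[0,0,0],"fingers":0.5},
  {"linear":[0.4,0,-0.9],"twist":[0,0,0],"fingers":0.5},
  {"linear":[0.4,0,-0.9],"twist":[0,0,0],"fingers":0.5},
], squeeze=30)

```text
time_s: 20.03
tool_pos: [0.5274, -0.2713, 0.0894]
tcp_rot: [[0.909, -0.156, 0.386], [-0.144, -0.988, -0.06], [0.391, -0.001, -0.92]]
ft_force: [0.4, 0.2, 0.6]
finger_gap: 0.0428
grasp_force: 0.0
```

Request:
apply_moves([
  {"linear":[0,0,-10],"twist":[0,0,0],"fingers":0.5},
  {"linear":[0,0,-25],"twist":[0,0,0],"fingers":0.5},
  {"linear":[0,0,-50],"twist":[0,0,0],"fingers":0.5},
  {"linear":[0,0,-80],"twist":[0,0,0],"fingers":0.5},
  {"linear":[0,0,-120],"twist":[0,0,0],"fingers":0.5},
  {"linear":[0,0,-160],"twist":[0,0,0],"fingers":0.5},
  {"linear":[0,0,-180],"twist":[0,0,0],"fingers":0.5},
  {"linear":[0,0,-180],"twist":[0,0,0],"fingers":0.5},
  {"linear":[0,0,-180],"twist":[0,0,0],"fingers":0.5},
])

```text
time_s: 20.78
tool_pos: [0.4582, -0.2612, 0.257]
tcp_rot: [[0.908, -0.157, 0.389], [-0.144, -0.988, -0.063], [0.394, 0.001, -0.919]]
ft_force: [0.0, -0.1, 0.7]
finger_gap: 0.0428
grasp_force: 0.0
```

Run:
```python
from h import *
from plant import robot
print(robot.get_state()['ft_force'],robot.get_state()['time_s'])
snap('wrist','w17');uv,w,h=load('w17.npz');o=mask(h,5,18,150,100)&(w[:,2]<.08)
print('orange',rect(w[o]),np.percentile(w[o][:,2],[2,50,99]),'wall',rect(w[o&(w[:,2]>.036)]))
b=mask(h,105,128,120,40)&(w[:,2]<.015)&(w[:,1]<-.2);print('mat',rect(w[b]),np.median(w[b][:,2]))
f=w[o&(w[:,2]<.012)];A=np.c_[f[:,:2],np.ones(len(f))];print('tilt',np.linalg.lstsq(A,f[:,2],rcond=None)[0][:2])
for n in('scene','side'):
    snap(n,n+'18');uv,w,h=load(n+'18.npz');G=mask(h,45,80,100,40)&(w[:,2]<.15)&(abs(w[:,0]-.65)<.2)
    for nm,c,yaw,g in(('dish',np.r_[DC,0],9,G&(w[:,1]>.15)),('bin',BO,4.6,G&(w[:,1]<.1))):
        L=(w[g]-c)@Ro.from_euler('z',yaw,degrees=True).as_matrix()*1000
        print(nm,g.sum(),np.percentile(L,[1,50,99],axis=0).round(0).tolist())
    roi=(w[:,0]>.35)&(w[:,0]<1.0)
    P=w[roi&(w[:,2]>.075)&(w[:,2]<.1)&(w[:,1]<-.4)&(w[:,1]>-.6)&(w[:,0]<.65)];print('mug',rect(P))
```

```text
[ 0.02296093 -0.10403537  0.6588296 ] 20.7833
orange (array([ 656. , -291.8]), array([90.2, 97.5]), 80.7) [0.00512815 0.00683384 0.04455098] wall (array([ 609.6, -285.1]), array([87.6,  3.8]), 80.9)
mat (array([ 648.8, -285.3]), array([129.7, 129.2]), 84.8) 0.004032158954791281
tilt [ 0.00142258 -0.00070814]
dish 271 [[-6.0, -42.0, 12.0], [30.0, -16.0, 22.0], [54.0, 16.0, 29.0]]
bin 433 [[15.0, -31.0, 24.0], [64.0, 11.0, 39.0], [87.0, 54.0, 57.0]]
mug (array([ 545.7, -496.1]), array([79.2, 89.5]), 83.9)
dish 257 [[-17.0, -44.0, 11.0], [24.0, -14.0, 26.0], [57.0, 20.0, 36.0]]
bin 221 [[-2.0, -18.0, 23.0], [51.0, 20.0, 44.0], [83.0, 50.0, 62.0]]
mug (array([ 534.9, -495.1]), array([79.1, 95.9]), 88.1)
```

The scoop lies flat on the mat, three cells are in the dish and three in the bin, and the mug has not moved.

```bash
python3 -c "
from plant import robot
print(robot.hand_in())"
```

```text
the job is handed in; nothing more can be done
None
```

The job is handed in at about 21 s: the bar struck the heap down to the level row, three cells are in the white tray, three are back in the bin, the scoop lies flat on the mat, and the mug hasn't moved (I didn't re-measure the hard drive at the end, but the arm never went near it).

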